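# Catch the thread and lock the lamp-house cap

### The job

The winged cap of the microscope lamp house was left sitting on top of its mouth without catching the thread. Draw its locking bolt fully out, turn the cap backward (counter-clockwise from above) without lifting it off until it drops into the thread, screw it forward (clockwise) fully home, then push the bolt fully back in beside the wing. Let go of everything and leave the jar, lens can and slide box where they are.

Things in the scene. Friction and masses are not known exactly. Their poses are not given: they have to be found in the camera images.
- lamp_house: Fixed white instrument box, flat top 50 mm above the table. Origin: on the table, under the vertical axis of the round cap mouth; z up; x runs from the mouth towards the bolt (box spans x -75..+162, y -75..+75 mm). Small red marks on the top along x: the wing lines up with them when home. The bolt's guide on the top spans x 58..78, y 11..37 mm, up to 80 mm above the table.
- mouth (a point): Centre of the cap mouth, level with the box's top (50 mm up), axes as the lamp house. A 51 mm bore with a 44-degree-wide notch centred at 0, 120 and 240 degrees from x. Counter-clockwise beside each notch a brass stop stands 4.5 mm above the top, at radius 26..32 mm: it stops a lug turned counter-clockwise right over that notch, and bars a lug that comes to the notch clockwise.
- cap_wing (a point): Centre of the yellow wing bar, 92 x 10 x 14 mm (x along it, z up the cap's axis), on the 24 mm wide hub of a loose dark steel cap of about 0.28 kg, 48 mm in diameter. At the start the cap's lugs rest on the rim: this point is 79 mm above the table and the bar lies -18 to +14 degrees (counter-clockwise +) from the lamp house's x. Greased: about 1 N at the bar's end turns it.
- cap_foot (a point): Centre of cap's underside, 49 mm below the wing point. Three copper lugs (4 mm thick, to radius 30 mm) sit 20 mm above it. With the wing at +48 to +55 degrees from the lamp house's x (stops end the turn) the lugs fall into the notches: the cap drops by itself 10.5 mm. The thread then leads it 4 mm down over 52 degrees clockwise to a hard stop at 0 degrees = home, wing point at 64.5 mm.
- bolt (a joint): Slide of the locking bolt, m: 0 fully in, 0.028 fully out against its stop; it moves along the lamp house's x, stays where left, friction about 2.5 N. Its bar, 10 mm wide, 60..82 mm above the table, is centred at y = +24 mm of the lamp house. At 0 its nose reaches in to x = 28 mm and bars the wing from turning counter-clockwise; at 0.028 (nose at 56 mm) the wing passes.
- bolt_knob (a point): Middle of the round red upright knob on the bolt, 14 mm diameter, standing from the top of the bolt bar (82 mm above the table) to 107 mm; this point is 96 mm above the table, on the knob's axis. In the lamp house's frame it is at x = 100 mm + bolt value, y = 24 mm.
- specimen_jar: Bystander: loose glass jar with green lid, 52 mm diameter, 75 mm high; origin at the centre of its underside.
- lens_can: Bystander: loose black lens can, 42 mm diameter, 58 mm high; origin at the centre of its underside.
- slide_box: Bystander: loose blue box for slides, 100 x 85 x 28 mm; origin at the centre of its underside.
There are look-alikes about, which are no part of the job. What is meant by the part that bears cap_wing is not red, and is the smaller of those in its own colour.

How it is judged:
By the outcome, as a careful person would: the job done as asked, in the order asked, and still so for the second after the job is handed in, with the robot touching nothing.
It also fails if it takes over 51 s, if anything falls off the work surface, if the arm or the gripper's body presses on something with over 40 N, if the wrist force passes 120 N, or if a joint passes its speed limit or range.

### The arm

A 6-joint arm with a two-finger parallel gripper is mounted at the origin on the work surface. World frame = base frame: x ahead of the robot, y to its left, z up, the work surface at z = 0. Lengths are in m, angles in rad, forces in N, time in s.
With the tool pointing down it reaches from about 0.375 to 0.9 m from the base axis. Payload 3.1 kg.
Tool frame: the origin (TCP) lies at the very end of the fingers, on their centre line; the grasp point (between the pads) lies 19 mm behind it (manip.grasp_offset is the distance from the TCP to the grasp point, in m); y points along the fingers, z is the direction in which the jaws open and shut, and the axes are right-handed (so a half turn about y gives the same grasp; the last joint's range is limited). The gripper opens to 85 mm and grips with 20 to 120 N. Pads are 22 mm wide; open, the fingers measure 114 mm over their backs; the gripper's body (76 mm by 85 mm) begins 54 mm behind the grasp point. The pads swing forward as they close: fully open they stand 13 mm farther back than shut.
Start: joints at [-1.508, 0.527, 1.433, -0, 1.181, -0.178], TCP at [0.15, -0.607, 0.199] pointing down, gripper open.
Joint ranges: [-3.08, 3.08], [-0.75, 2.2], [0.22, 2.44], [-1.43, 4.57], [0, 2.65], [-2.85, 2.85]. Speed limits (rad/s): [2.79, 2.79, 3.14, 3.14, 3.14, 3.14].

### API

Orientations are given as a unit quaternion [x, y, z, w].
In Python, from station import manip gives the robot as it stands.
- The arm moves only by the tool apply_moves, never from a script. Its argument "motion" is a list of rows, each a list of 5 numbers: the finger opening in mm, from 0 to 85.4, then the shift along the tool's x, y, z in units of 30 mm (1.0 is 30 mm), then the turn about the tool's y in units of 10 degrees (1.0 is 10 degrees). In form: [[fingers, x, y, z, twist], ...]. A call has 1 to 12 rows; each row is the pose to reach, as a shift and turn from the pose commanded when the call began, along the tool's axes at that moment; what a row does not reach only later rows make up. A row lasts 1/8 s, in which the tool goes at most 62.5 mm and 10.7 degrees, less where a joint would pass 70% of its speed; a pose out of reach is approached as far as the arm can. A call with a gripper value outside its range is refused whole. The fingers move at their own pace and stop on an object; "squeeze" is the grip in N (left out, the last holds). Time passes only in rows, so rows that repeat a pose let the fingers close. It gives the time, the measured TCP pose, the force and the opening at its end, in the units of the state.
- manip.sense(): the state, without advancing time (a new reading comes with each control period).
- manip.snapshot(name): name is "scene" or "top" or "wrist"; returns the picture (384x512x3 uint8, red, green, blue); there is no depth.
- manip.get_calibration(name): a dict with "intrinsics" (3x3 intrinsics, pixels), "extrinsics" (4x4, takes a point from camera to world coordinates). Camera axes: x right, y up, looking along -z (the intrinsics and any distortion apply to the point x, -y, -z); pixel columns grow to the right and rows downward; lengths in m; the calibration is good to about 2 mm. A picture is of the moment at which its call begins: read the wrist's pose just before it. get_calibration takes no time and is no camera call; for the wrist camera it gives the pose at the moment of the call.
- manip.sign_off(): hands the job in, once; it reports no verdict.
The state is a dict: "t": time; "q": joint angles; "qd": joint speeds; "tau": joint torques, N m; "tcp_pos": TCP position; "tool_rot": TCP orientation; "force": force on the tool from outside, world axes, zero at the start; "ft_torque": the same for the moment, N m; "finger_gap": opening from 0.0 (shut) to 1.0 (fully open).
Only numpy, scipy, OpenCV 4.12 (cv2) and the standard library are available. Lean on these libraries where they do the work, as an engineer would, in place of code of your own. Each camera call takes 0.05 s, during which the arm holds its last target.

## Working session

There is one attempt and no reset: what is moved stays moved. The work goes in short steps, Python scripts to look and compute and a tool call to move; the robot and the scene stay as the last step left them, time stands still between calls to the robot, and variables do not carry over. Pictures are saved under pics/ and viewed, and the job is handed in when it is done.

Besides the shell and the picture viewer there is one more tool, called by a JSON object that holds its "api" and its "payload", one argument or row to a line. apply_moves: Moves the arm, as the interface text tells. Its arguments: {"type":"object","properties":{"motion":{"type":"array"},"squeeze":{"type":"number"}},"required":["motion"]}

```bash
ls; mkdir -p pics
python3 - <<'E'
from station import manip
import cv2
print(manip.sense())
for n in("scene","top","wrist"):
    c=manip.get_calibration(n); print(n,c)
    cv2.imwrite(f"pics/{n}0.png",cv2.cvtColor(manip.snapshot(n),cv2.COLOR_RGB2BGR))
E
```

```text
pics
{'t': 0.0, 'q': array([-1.50751153e+00,  5.28465915e-01,  1.43389378e+00, -1.23444861e-05,
        1.18136864e+00, -1.78492554e-01]), 'qd': array([ 4.46474227e-04, -6.81499645e-05, -1.30838775e-03, -4.81894839e-04,
       -6.87709925e-05, -3.63829563e-04]), 'tau': array([ 3.42540661e-04, -4.42343724e+01, -1.78021753e+01, -1.63769741e-04,
        8.45481001e-03, -6.32953636e-07]), 'tcp_pos': array([ 0.14962271, -0.60603109,  0.19753654]), 'tool_rot': array([-0.08523531,  0.70269967, -0.70119156,  0.08531419]), 'force': array([-0.51990254,  0.20019338, -0.06598109]), 'ft_torque': array([0.03976092, 0.01898013, 0.00622528]), 'finger_gap': 1.0041607623907443}
scene {'intrinsics': array([[497.92839222,   0.        , 262.65504547],
       [  0.        , 497.92839222, 190.27520826],
       [  0.        ,   0.        ,   1.        ]]), 'extrinsics': array([[-0.31699039, -0.63907047,  0.70078957,  1.35978468],
       [ 0.94839143, -0.22014042,  0.22823646,  0.1740485 ],
       [ 0.00841293,  0.7369716 ,  0.67587136,  0.83324581],
       [ 0.        ,  0.        ,  0.        ,  1.        
[... 174 characters left out ...]
]]), 'extrinsics': array([[-0.02873294,  0.99672674, -0.07556598,  0.57301238],
       [-0.99905138, -0.02616061,  0.03481333, -0.07759919],
       [ 0.03272252,  0.07649459,  0.9965329 ,  0.75805364],
       [ 0.        ,  0.        ,  0.        ,  1.        ]])}
wrist {'intrinsics': array([[270.43273545,   0.        , 256.31982659],
       [  0.        , 270.43273545, 190.15745616],
       [  0.        ,   0.        ,   1.        ]]), 'extrinsics': array([[ 0.23874439,  0.92909728,  0.28245242,  0.22159993],
       [-0.97107953,  0.22913443,  0.06709663, -0.58796624],
       [-0.00238027, -0.29030271,  0.95693191,  0.37423719],
       [ 0.        ,  0.        ,  0.        ,  1.        ]])}
```

View pics/scene0.png

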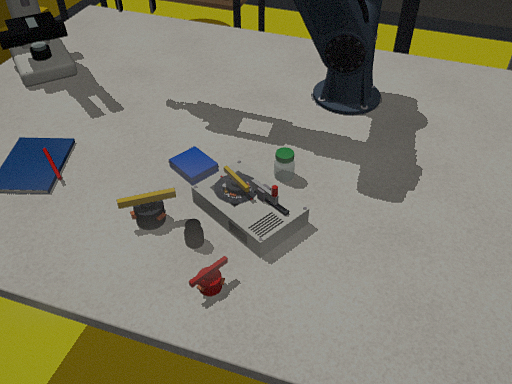

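View pics/top0.png

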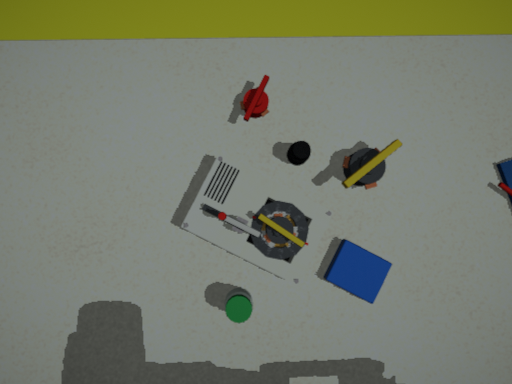

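View pics/wrist0.png

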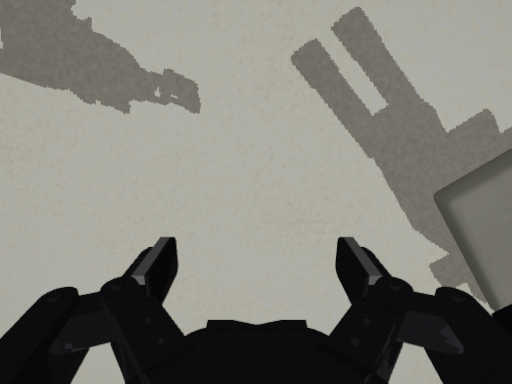

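```bash
cat > h.py <<'E'
import numpy as np, cv2
from station import manip
def shot(n,f=None):
    c=manip.get_calibration(n); im=manip.snapshot(n)
    if f: cv2.imwrite("pics/"+f,cv2.cvtColor(im,cv2.COLOR_RGB2BGR))
    return im,c
def ray(c,u,v):
    K=c["intrinsics"];E=c["extrinsics"]
    d=np.array([(u-K[0,2])/K[0,0],-(v-K[1,2])/K[1,1],-1.])
    return E[:3,3],E[:3,:3]@d
def plane(c,u,v,z):
    o,d=ray(c,u,v); return o+d*(z-o[2])/d[2]
def proj(c,p):
    E=c["extrinsics"];K=c["intrinsics"]
    q=E[:3,:3].T@(np.array(p)-E[:3,3]); return K[0,2]-K[0,0]*q[0]/q[2], K[1,2]+K[1,1]*q[1]/q[2]
def blobs(im,col,amin=8):
    h=cv2.cvtColor(im,cv2.COLOR_RGB2HSV)
    H,S,V=[h[...,i].astype(int) for i in range(3)]
    m={'y':(H>18)&(H<33)&(S>150)&(V>60),'r':((H<8)|(H>172))&(S>150)&(V>60),'g':(H>45)&(H<80)&(S>120),'b':(H>105)&(H<128)&(S>150)}[col].astype(np.uint8)
    n,l,s,ce=cv2.connectedComponentsWithStats(m)
    return [(ce[i].round(1),s[i],np.argwhere(l==i)[:,::-1]) for i in range(1,n) if s[i][4]>=amin]
def line(pts):
    return cv2.minAreaRect(pts.astype(np.float32))
E
python3 - <<'E'
from h import *
for n in("top","scene"):
    im=cv2.cvtColor(cv2.imread(f"pics/{n}0.png"),cv2.COLOR_BGR2RGB)
    c=manip.get_calibration(n)
    for col in "yrgb":
        for ce,s,p in blobs(im,col):
            if s[4]>3000: continue
            print(n,col,ce,s,line(p), plane(c,*ce,.086).round(3), plane(c,*ce,.1).round(3))
    r=(170,140,170,160) if n=="top" else (150,130,200,140)
    x,y,w,hh=r
    o=cv2.resize(cv2.cvtColor(im,cv2.COLOR_RGB2BGR)[y:y+hh,x:x+w],None,fx=4,fy=4,interpolation=cv2.INTER_CUBIC)
    cv2.imwrite(f"pics/{n}0c.png",o[:600,:800])
E
```

```text
top y [371.7 163.4] [344 140  58  47 539] ((372.3780822753906, 163.0975799560547), (8.121036529541016, 69.8096694946289), 51.34019088745117) [ 0.673 -0.315  0.086] [ 0.671 -0.31   0.1  ]
top y [280.1 229.8] [258 214  47  33 329] ((278.9928894042969, 232.46290588378906), (53.2271614074707, 12.205124855041504), 34.114471435546875) [ 0.561 -0.15   0.086] [ 0.561 -0.148  0.1  ]
top y [289.2 218.3] [287 216   6   7  15] ((290.0000305175781, 218.50001525878906), (7.7781758308410645, 2.1213207244873047), 45.0) [ 0.58  -0.166  0.086] [ 0.58  -0.164  0.1  ]
top y [280.  244.8] [275 244  13   3  25] ((281.0, 245.0), (2.0, 12.0), 90.0) [ 0.535 -0.148  0.086] [ 0.536 -0.147  0.1  ]
top r [255.8  99.6] [243  75  26  45 622] ((255.19276428222656, 96.9881820678711), (24.136001586914062, 44.69771957397461), 2.2025980949401855) [ 0.791 -0.114  0.086] [ 0.787 -0.114  0.1  ]
top r [505.7 188. ] [500 183  12  12  66] ((506.1000061035156, 188.20001220703125), (14.800000190734863, 4.599999904632568), 36.869895935058594) [ 0.623 -0.553  0.086] [ 0.622 -0.543  0.1  ]
top r [221.5 215.6] [218 212   8   8  51
[... 3357 characters left out ...]
1.927513122558594) [ 0.86  -0.085  0.086] [ 0.87 -0.08  0.1 ]
scene g [284.6 152.8] [276 148  18  11 158] ((284.5, 153.0), (10.0, 17.0), 90.0) [ 0.44  -0.071  0.086] [ 0.458 -0.066  0.1  ]
scene b [262.9  26.5] [262  23   2   8   8] ((262.5, 26.5), (7.0, 1.0), 90.0) [-0.211 -0.343  0.086] [-0.181 -0.334  0.1  ]
scene b [ 32.3 162. ] [   0  138   75   52 2361] ((36.73950958251953, 163.33560180664062), (73.08931732177734, 51.59981155395508), 1.7899105548858643) [ 0.668 -0.622  0.086] [ 0.681 -0.607  0.1  ]
scene b [192.4 158. ] [170 147  47  22 516] ((193.45205688476562, 156.7054901123047), (46.16598892211914, 19.62839698791504), 6.009006023406982) [ 0.532 -0.273  0.086] [ 0.547 -0.264  0.1  ]
```

View pics/top0c.png

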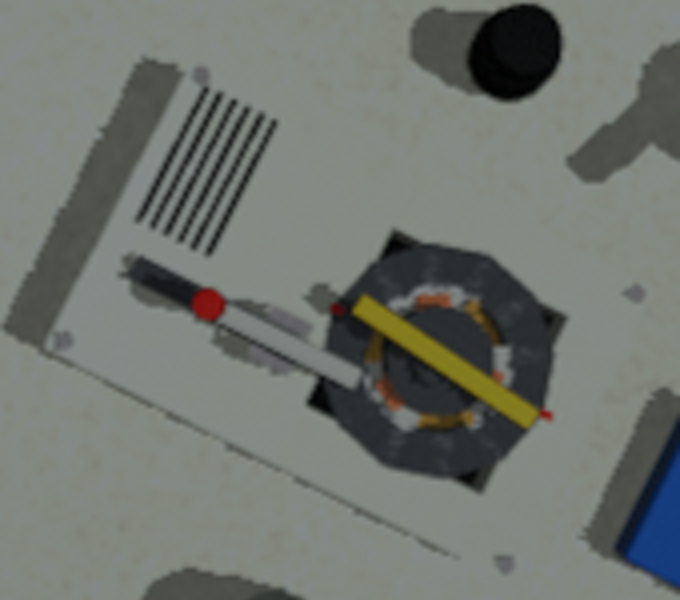

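View pics/scene0c.png

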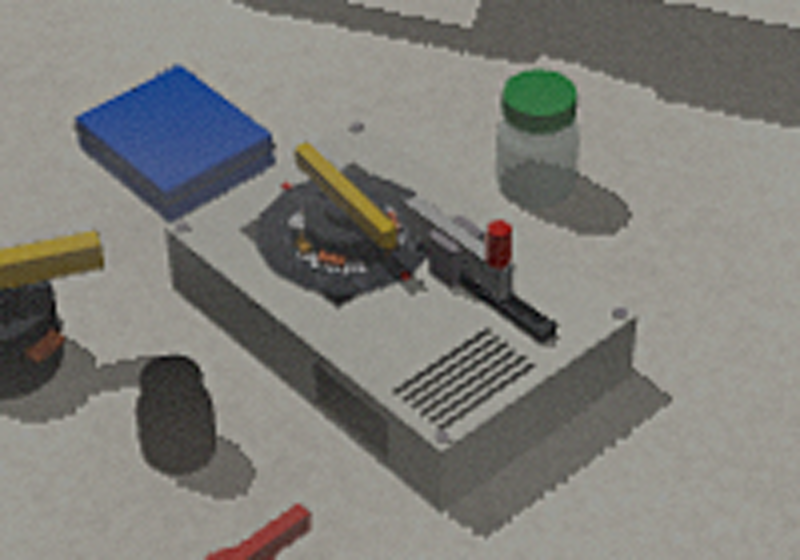

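Run:
```python
from h import *
im=cv2.cvtColor(cv2.imread(f"pics/top0.png"),cv2.COLOR_BGR2RGB)
c=manip.get_calibration("top"); cs=manip.get_calibration("scene")
f=lambda x,y:((x+.5)/4-.5+170,(y+.5)/4-.5+140)
a=plane(c,*f(337,311),.05);b=plane(c,*f(546,415),.05)
print("marks",a,b,(a+b)/2,np.linalg.norm(a-b)); d=a-b; yaw=np.arctan2(d[1],d[0]);print("yaw",np.degrees(yaw))
# corners screws
for q in[(201,74),(63,340),(504,563),(635,293)]: print("screw",plane(c,*f(*q),.05))
# wing by vertices of yellow
e1=plane(c,*f(366,303),.086);e2=plane(c,*f(529,421),.086)
print("wing mid",(e1+e2)/2,np.linalg.norm(e1-e2),"yaw",np.degrees(np.arctan2(*(e1-e2)[[1,0]])))
def tri(u1,u2):
    o1,d1=ray(c,*u1);o2,d2=ray(cs,*u2)
    A=np.stack([d1,-d2],1);t=np.linalg.lstsq(A,o2-o1,rcond=None)[0]
    p,q=o1+d1*t[0],o2+d2*t[1];return (p+q)/2,np.linalg.norm(p-q)
print("knob top",plane(c,*f(208,305),.107))
print("tri knob",tri(f(208,305),((499+.5)/4-.5+150,(228+.5)/4-.5+130)))
fs=lambda x,y:((x+.5)/4-.5+150,(y+.5)/4-.5+130)
print("scene knob mid .096",plane(cs,*fs(499,245),.096))
print("tri marks",tri(f(337,311),fs(406,277)),tri(f(546,415),fs(288,187)))
```

```text
marks [ 0.58435066 -0.10640567  0.05      ] [ 0.53456201 -0.19993219  0.05      ] [ 0.55945634 -0.15316893  0.05      ] 0.10595338429441609
yaw 61.971485194746926
screw [ 0.69449887 -0.04723503  0.05      ]
screw [0.57478386 0.01760469 0.05      ]
screw [ 0.46899414 -0.17830785  0.05      ]
screw [ 0.58872317 -0.24304147  0.05      ]
wing mid [ 0.56052142 -0.15190979  0.086     ] 0.08657413135003515 yaw 52.51019849482333
knob top [ 0.58744918 -0.05038703  0.107     ]
tri knob (array([ 0.58749918, -0.05056807,  0.10723483]), np.float64(0.0003596116553683133))
scene knob mid .096 [ 0.58884565 -0.05004592  0.096     ]
tri marks (array([ 0.5842798 , -0.10618514,  0.05043246]), np.float64(0.0004251416396074908)) (array([ 0.53446266, -0.19909067,  0.05136847]), np.float64(0.0012450384415171444))
```

```bash
cat >> h.py <<'E'
from scipy.spatial.transform import Rotation as R
YAW=np.radians(61.7); M=np.array([.5602,-.152,0])
def lamp(x,y,z):
    return M+np.array([x*np.cos(YAW)-y*np.sin(YAW),x*np.sin(YAW)+y*np.cos(YAW),z])
def tolamp(p):
    d=np.array(p)-M;return np.array([d[0]*np.cos(YAW)+d[1]*np.sin(YAW),-d[0]*np.sin(YAW)+d[1]*np.cos(YAW),d[2]])
def need(target,zyaw_lamp_deg=None):
    s=manip.sense();T=R.from_quat(s["tool_rot"]).as_matrix();p=s["tcp_pos"]
    zy=np.degrees(np.arctan2(T[1,2],T[0,2]))
    print("t",s["t"],"tcp lamp",(tolamp(p)*1e3).round(1),"F",s["force"].round(1),"gap",round(s["finger_gap"]*85.4,1),"q6",s["q"][5].round(2),"zyaw(lamp)",round(zy-np.degrees(YAW),1),"tooly",T[:,1].round(3))
    print("shift units",(T.T@(np.array(target)-p)/.03).round(3))
    if zyaw_lamp_deg is not None:
        d=(zyaw_lamp_deg+np.degrees(YAW)-zy+90)%180-90
        print("twist units", round(-d/10,2))
E
python3 - <<'E'
from h import *
need(lamp(.102,.024,.13),90)
E
```

```text
t 0.15 tcp lamp [-594.5  146.2  197.8] F [ 0.4 -0.5  1.1] gap 85.5 q6 -0.18 zyaw(lamp) -137.8 tooly [-0.     0.002 -1.   ]
shift units [-18.601   2.288 -14.475]
twist units -4.78
```

{"api": "apply_moves", "payload": {
  "motion": [
    [85,-1.2,0,-0.93,-0.3],
    [85,-2.4,0,-1.87,-0.6],
    [85,-3.6,0,-2.8,-0.9],
    [85,-4.8,0,-3.73,-1.2],
    [85,-6.0,0,-4.67,-1.5],
    [85,-7.2,0,-5.6,-1.9],
    [85,-8.4,0,-6.53,-2.2],
    [85,-9.6,0,-7.47,-2.5],
    [85,-10.8,0,-8.4,-2.8],
    [85,-12.0,0,-9.33,-3.1],
    [85,-13.2,0,-10.27,-3.4],
    [85,-14.4,0,-11.2,-3.7]
  ]
}}

```text
t: 1.65
tcp_pos: [0.4893, -0.1758, 0.1984]
tool_rot: [-0.304, 0.638, -0.638, 0.304]
force: [0.3, -0.4, -0.2]
finger_gap: 0.997
```

Run:
```python
from h import *
need(lamp(.102,.024,.13),90)
```

```text
t 1.65 tcp lamp [-54.5  51.1 198.4] F [ 0.3 -0.4 -0.2] gap 85.1 q6 0.12 zyaw(lamp) -100.7 tooly [-0.  0. -1.]
shift units [-5.295  2.279 -0.084]
twist units -1.07
```

{"api": "apply_moves", "payload": {
  "motion": [
    [85,-1.3,0,0,-0.3],
    [85,-2.6,0,0,-0.6],
    [85,-3.9,0,0,-0.9],
    [85,-5.3,0.5,-0.08,-1.07],
    [85,-5.3,1.5,-0.08,-1.07],
    [60,-5.3,2.2,-0.08,-1.07],
    [50,-5.3,2.2,-0.08,-1.07]
  ]
}}

```text
t: 2.52
tcp_pos: [0.5855, -0.0516, 0.1306]
tool_rot: [-0.363, 0.609, -0.606, 0.361]
force: [0.7, -0.6, -0.2]
finger_gap: 0.601
```

Run:
```python
from h import *
im,c=shot("wrist","w1.png")
need(lamp(.102,.024,.077),90)
for ce,s,p in blobs(im,'r'): print(ce,s)
for n in(.107,.096): print(proj(c,lamp(.1,.024,n)))
im,c=shot("top","t1.png")
```

```text
t 2.575 tcp lamp [100.5  24.1 131.9] F [-0.1 -0.5  0.3] gap 50.4 q6 0.22 zyaw(lamp) -90.1 tooly [-0.002  0.001 -1.   ]
shift units [-0.051  1.83   0.006]
twist units -0.01
[476.2 134.7] [ 439  111   73   49 2761]
[258.5 200.1] [251 188  17  24 324]
[281.5 232. ] [280 230   4   5  20]
(np.float64(258.6165774055909), np.float64(207.52543676329964))
(np.float64(258.59138237809657), np.float64(202.84147681649827))
```

View pics/w1.png

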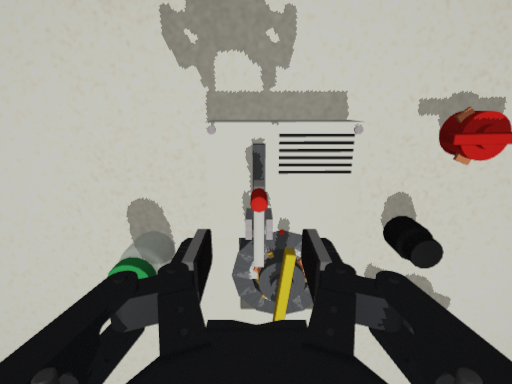

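{"api": "apply_moves", "payload": {
  "motion": [
    [50,-0.05,0.9,0,0],
    [40,-0.05,1.8,0,0],
    [30,-0.05,1.8,0,0],
    [10,-0.05,1.8,0,0],
    [5,-0.05,1.8,0,0],
    [5,-0.05,1.8,0,0],
    [5,-0.05,1.8,0,0]
  ],
  "squeeze": 50
}}

```text
t: 3.5
tcp_pos: [0.5882, -0.051, 0.0791]
tool_rot: [0.362, -0.607, 0.608, -0.362]
force: [0.4, -0.3, -0.0]
finger_gap: 0.058
```

Run:
```python
from h import *
need(lamp(.130,.024,.077),90)
im,c=shot("scene","s2.png")
cv2.imwrite("pics/s2c.png",cv2.cvtColor(cv2.resize(im[100:260,150:350],None,fx=3,fy=3),cv2.COLOR_RGB2BGR))
```

```text
t 3.5 tcp lamp [102.2  23.2  79.1] F [ 0.4 -0.3 -0. ] gap 4.9 q6 0.22 zyaw(lamp) -90.1 tooly [ 0.001 -0.    -1.   ]
shift units [-0.928  0.069 -0.028]
twist units -0.01
```

View pics/s2c.png

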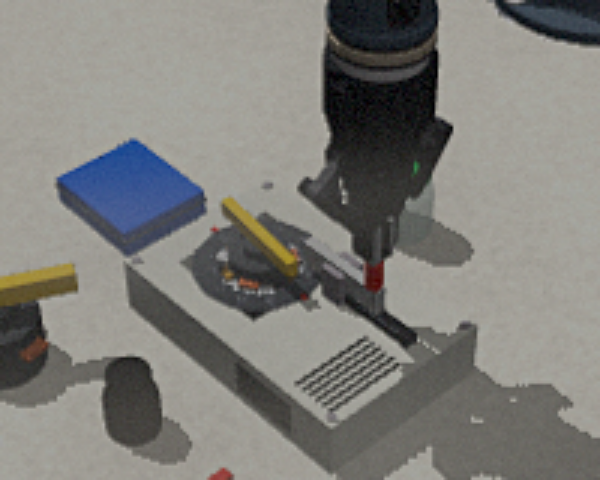

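Run:
```python
from h import *
im,c=shot("wrist","w2.png"); print("tcp in wrist",proj(c,manip.sense()["tcp_pos"]))
print([ (b[0],b[1]) for b in blobs(im,'r')])
im,c=shot("top","t2.png"); print("tcp in top",proj(c,manip.sense()["tcp_pos"]),proj(c,lamp(.1,.024,.107)))
print([ (b[0],b[1]) for b in blobs(im,'r')])
cv2.imwrite("pics/t2c.png",cv2.cvtColor(cv2.resize(im[140:300,170:370],None,fx=3,fy=3),cv2.COLOR_RGB2BGR))
c=manip.get_calibration("scene"); print("tcp scene",proj(c,manip.sense()["tcp_pos"]), proj(c,lamp(.1,.024,.107)))
```

```text
tcp in wrist (np.float64(256.6774564353166), np.float64(218.78747246772292))
[(array([493.1, 143.4]), array([ 471,  114,   41,   58, 1700], dtype=int32)), (array([255.8, 226.3]), array([246, 212,  20,  34, 401], dtype=int32))]
tcp in top (np.float64(222.64200112518768), np.float64(215.92406679876512)) (np.float64(222.95283798563003), np.float64(216.42173701445148))
[(array([255.7, 100. ]), array([243,  75,  26,  46, 640], dtype=int32)), (array([505.7, 188.2]), array([499, 183,  13,  13,  72], dtype=int32))]
tcp scene (np.float64(273.91091841022813), np.float64(196.2942796554096)) (np.float64(273.7174592029352), np.float64(186.2053939295703))
```

View pics/w2.png

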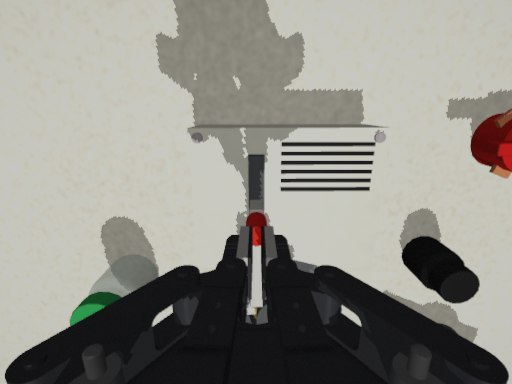

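View pics/t2c.png

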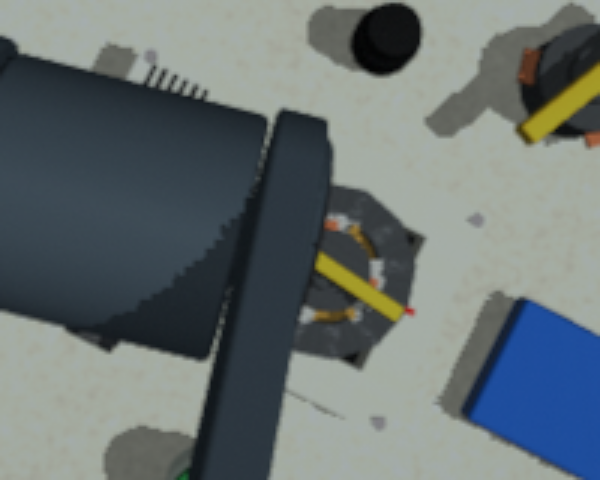

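Run:
```python
from h import *
im=cv2.imread("pics/w2.png")[190:340,180:340]
cv2.imwrite("pics/w2c.png",cv2.resize(im,None,fx=4,fy=4,interpolation=cv2.INTER_CUBIC))
s=manip.sense();print(s["finger_gap"],s["force"])
```

```text
0.05887812483650038 [-0.82153485  0.55696301 -0.24080422]
```

View pics/w2c.png

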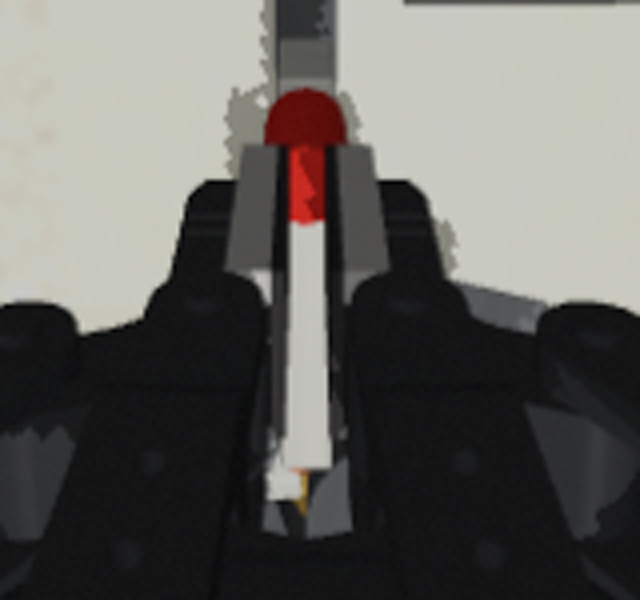

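Run:
```python
from h import *
s=manip.sense();c=manip.get_calibration("wrist")
print(c["extrinsics"].round(4).tolist(), s["tcp_pos"])
T=R.from_quat(s["tool_rot"]).as_matrix(); print("cam in tool",T.T@(c["extrinsics"][:3,3]-s["tcp_pos"]))
# screws: in w2 at (197,137),(380,137)
print(proj(c,(.5748,.0176,.05)),proj(c,(.6945,-.0472,.05)))
for x in(.098,.1,.104,.108):
  print(x,[tuple(round(float(k),1) for k in proj(c,lamp(x,.024,z))) for z in(.082,.107)])
for z in(.079,.098,.11,.13): print(z,proj(c,s["tcp_pos"]+[0,0,z-.079]))
```

```text
[[0.8789, 0.4562, 0.1393, 0.6234], [-0.4769, 0.8414, 0.2542, 0.0147], [-0.0012, -0.2899, 0.9571, 0.2552], [0.0, 0.0, 0.0, 1.0]] [ 0.5879432  -0.05096481  0.07864402]
cam in tool [-7.46012976e-02 -1.76569046e-01 -7.12679732e-05]
(np.float64(197.74095519834577), np.float64(137.00068600048564)) (np.float64(379.7013741000481), np.float64(136.840195054749))
0.098 [(256.1, 226.2), (256.0, 243.3)]
0.1 [(256.1, 223.5), (256.0, 240.3)]
0.104 [(256.1, 218.2), (256.0, 234.3)]
0.108 [(256.1, 212.8), (256.0, 228.3)]
0.079 (np.float64(256.8453161294859), np.float64(218.82440795370925))
0.098 (np.float64(256.86473423085374), np.float64(230.48488132211202))
0.11 (np.float64(256.87925910570647), np.float64(239.2069964862717))
0.13 (np.float64(256.9086956417015), np.float64(256.8834900592583))
```

{"api": "apply_moves", "payload": {
  "motion": [
    [30,0,0,0,0],
    [30,0,0,0,0],
    [30,0,0,0,0]
  ]
}}

```text
t: 4.03
tcp_pos: [0.5879, -0.051, 0.0785]
tool_rot: [-0.362, 0.608, -0.607, 0.362]
force: [-0.2, 0.7, -0.2]
finger_gap: 0.353
```

Run:
```python
from h import *
im,c=shot("wrist","w3.png"); im2,c2=shot("scene","s3.png")
need(lamp(.130,.024,.077),90)
a=cv2.resize(im[180:330,160:360],None,fx=4,fy=4,interpolation=cv2.INTER_CUBIC)
cv2.imwrite("pics/w3c.png",cv2.cvtColor(a,cv2.COLOR_RGB2BGR))
a=cv2.resize(im2[130:230,220:340],None,fx=6,fy=6,interpolation=cv2.INTER_CUBIC)
cv2.imwrite("pics/s3c.png",cv2.cvtColor(a,cv2.COLOR_RGB2BGR))
```

```text
t 4.125 tcp lamp [102.1  23.5  78.5] F [-0.2 -0.1  0.1] gap 30.1 q6 0.22 zyaw(lamp) -90.1 tooly [-0.  0. -1.]
shift units [-0.931  0.05  -0.018]
twist units -0.01
```

View pics/w3c.png

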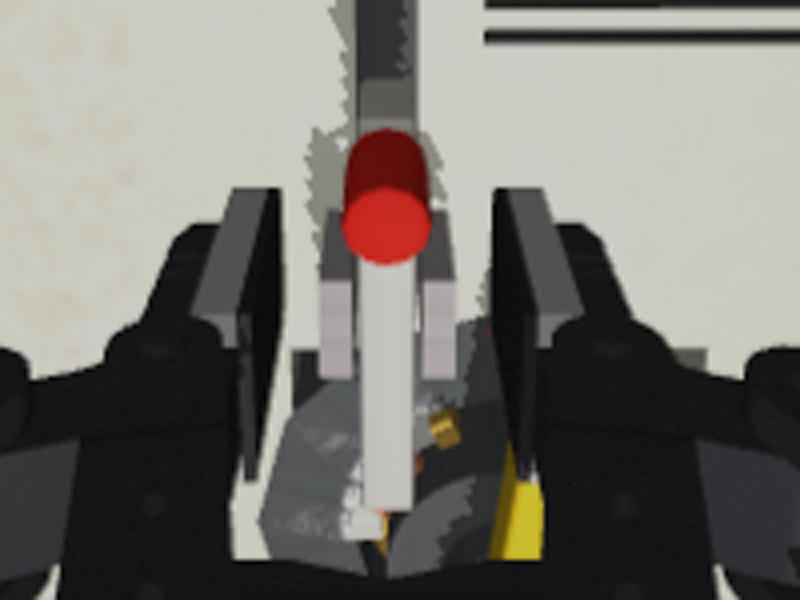

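View pics/s3c.png

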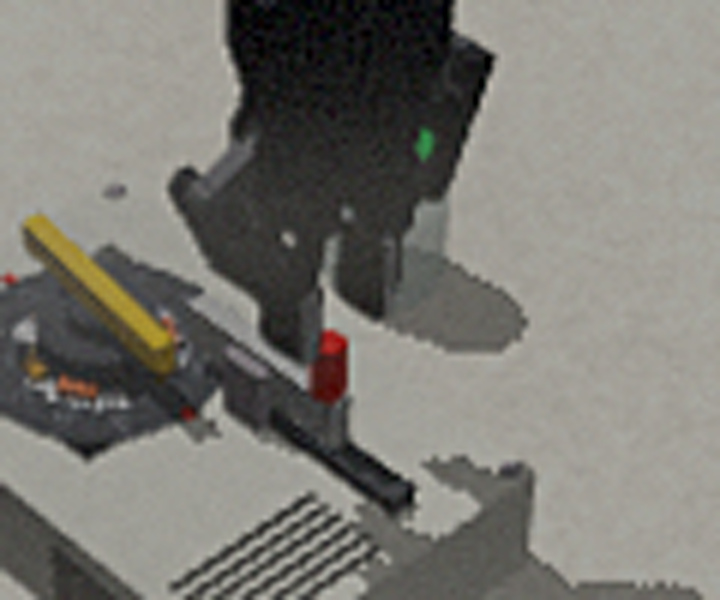

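Run:
```python
from h import *
print(manip.grasp_offset,[a for a in dir(manip) if a[0]!='_'])
c=manip.get_calibration("scene")
for q in[(300,362),(383,318)]:
  for z in(.08,.09,.1,.11,.12): print(q,z,(tolamp(plane(c,q[0]/6+220,q[1]/6+130,z))*1e3).round(1))
```

```text
0.0187 ['PlanningError', 'get_calibration', 'grasp_offset', 'sense', 'sign_off', 'snapshot']
(300, 362) 0.08 [83.2 29.6 80. ]
(300, 362) 0.09 [90.9 21.9 90. ]
(300, 362) 0.1 [ 98.7  14.2 100. ]
(300, 362) 0.11 [106.4   6.5 110. ]
(300, 362) 0.12 [114.2  -1.2 120. ]
(383, 318) 0.08 [86.7 69.8 80. ]
(383, 318) 0.09 [94.4 61.6 90. ]
(383, 318) 0.1 [102.1  53.4 100. ]
(383, 318) 0.11 [109.8  45.2 110. ]
(383, 318) 0.12 [117.5  36.9 120. ]
```

{"api": "apply_moves", "payload": {
  "motion": [
    [30,0,0.4,0,0],
    [30,0,0.8,0,0],
    [30,0,1.0,0,0],
    [20,0,1.0,0,0],
    [10,0,1.0,0,0],
    [5,0,1.0,0,0],
    [5,0,1.0,0,0]
  ],
  "squeeze": 50
}}

```text
t: 5.0
tcp_pos: [0.5878, -0.051, 0.0483]
tool_rot: [-0.362, 0.608, -0.607, 0.362]
force: [0.5, 0.1, -5.5]
finger_gap: 0.141
```

Run:
```python
from h import *
im,c=shot("wrist","w4.png"); im2,c2=shot("scene","s4.png")
need(lamp(.132,.024,.0485),90)
a=cv2.resize(im[180:330,160:360],None,fx=4,fy=4,interpolation=cv2.INTER_CUBIC)
cv2.imwrite("pics/w4c.png",cv2.cvtColor(a,cv2.COLOR_RGB2BGR))
```

```text
t 5.1 tcp lamp [102.   23.6  48.3] F [ 0.2 -0.5 -5.8] gap 12.4 q6 0.22 zyaw(lamp) -90.1 tooly [-0.  0. -1.]
shift units [-0.999 -0.008 -0.014]
twist units -0.01
```

View pics/w4c.png

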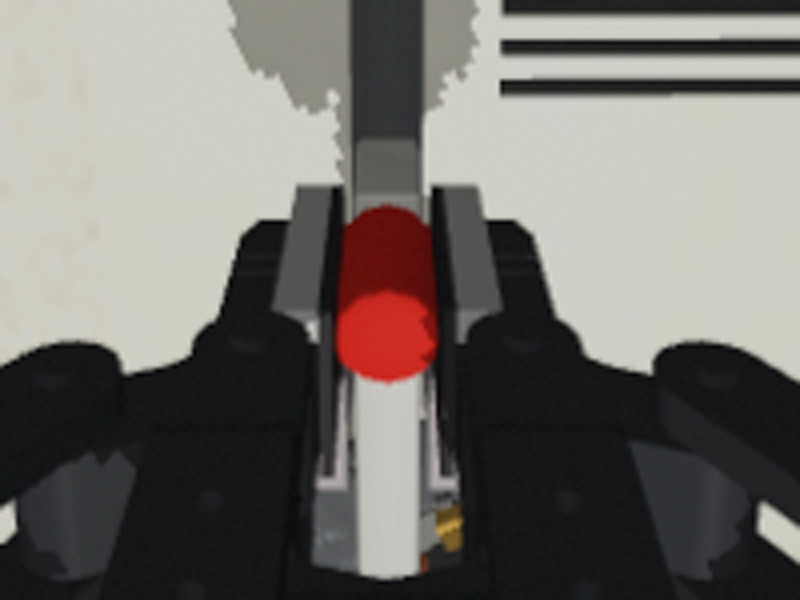

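{"api": "apply_moves", "payload": {
  "motion": [
    [5,-0.15,0,0,0],
    [5,-0.3,0,0,0],
    [5,-0.5,0,0,0],
    [5,-0.7,0,0,0],
    [5,-0.85,0,0,0],
    [5,-0.92,0,0,0],
    [5,-0.92,0,0,0]
  ]
}}

```text
t: 5.98
tcp_pos: [0.6002, -0.0278, 0.0483]
tool_rot: [0.363, -0.607, 0.608, -0.361]
force: [-2.2, -6.6, -5.9]
finger_gap: 0.141
```

Run:
```python
from h import *
need(lamp(.132,.024,.0485),90)
F=manip.sense()["force"];print("along lamp x",F[0]*np.cos(YAW)+F[1]*np.sin(YAW))
```

```text
t 5.975 tcp lamp [128.3  23.7  48.3] F [-2.2 -6.6 -5.9] gap 12.1 q6 0.27 zyaw(lamp) -90.1 tooly [-0.002 -0.002 -1.   ]
shift units [-0.124 -0.008 -0.011]
twist units -0.01
along lamp x -6.9134686588022864
```

{"api": "apply_moves", "payload": {
  "motion": [
    [5,-0.05,0,0,0],
    [5,-0.1,0,0,0],
    [5,-0.1,0,0,0]
  ]
}}

```text
t: 6.35
tcp_pos: [0.6001, -0.0278, 0.0482]
tool_rot: [0.365, -0.606, 0.608, -0.36]
force: [-5.3, -14.7, -4.6]
finger_gap: 0.14
```

Run:
```python
from h import *
need(lamp(.132,.024,.0485),90)
F=manip.sense()["force"];print("along lamp x",F[0]*np.cos(YAW)+F[1]*np.sin(YAW))
```

```text
t 6.35 tcp lamp [128.2  23.7  48.2] F [ -5.3 -14.7  -4.6] gap 12.0 q6 0.27 zyaw(lamp) -90.0 tooly [-0.005 -0.006 -1.   ]
shift units [-0.125 -0.01  -0.009]
twist units 0.0
along lamp x -15.480617817280084
```

{"api": "apply_moves", "payload": {
  "motion": [
    [20,0.1,0,0,0],
    [40,0.1,0,0,0],
    [40,0.1,-0.8,0,0],
    [40,0.1,-1.8,0,0],
    [40,1.4,-2.2,0,0.3],
    [40,2.6,-2.2,0.4,0.6],
    [40,3.4,-2.2,0.7,0.9],
    [40,3.4,-2.2,0.7,0.9],
    [40,3.4,-2.2,0.7,0.9]
  ]
}}

```text
t: 7.48
tcp_pos: [0.5728, -0.1227, 0.115]
tool_rot: [-0.313, 0.634, -0.634, 0.314]
force: [-0.3, -0.3, -0.0]
finger_gap: 0.466
```

Run:
```python
from h import *
im,c=shot("wrist","w5.png"); im2,c2=shot("scene","s5.png")
need(lamp(0,0,.040),-99)
for ce,s,p in blobs(im,'y',30): print(ce,s,line(p))
b=blobs(im2,'r'); print([(x[0],x[1]) for x in b])
for z in (.096,): print(proj(c2,lamp(.128,.024,z)))
```

```text
t 7.575 tcp lamp [ 31.9   3.1 114.7] F [ 1.2  0.3 -0.2] gap 39.8 q6 0.25 zyaw(lamp) -99.0 tooly [ 0.  0. -1.]
shift units [1.035 2.488 0.271]
twist units -0.0
[264.9 230.5] [ 245  182   28  103 1270] ((260.76763916015625, 233.47940063476562), (102.3131332397461, 25.846721649169922), 85.60128784179688)
[294.6 222. ] [292 219   6   9  34] ((294.5, 223.0), (8.0, 5.0), 90.0)
[455.1 288.8] [ 399  265  113   49 2273] ((456.0675354003906, 289.3561096191406), (118.30766296386719, 21.466543197631836), 14.826478958129883)
[(array([ 51.7, 163.2]), array([ 43, 148,  19,  31, 137], dtype=int32)), (array([283. , 196.7]), array([280, 191,   6,  12,  56], dtype=int32)), (array([203.1, 272.1]), array([189, 260,  32,  24, 136], dtype=int32)), (array([211.6, 285.9]), array([199, 270,  23,  26, 283], dtype=int32))]
(np.float64(282.61594086442545), np.float64(196.3562388837587))
```

View pics/w5.png

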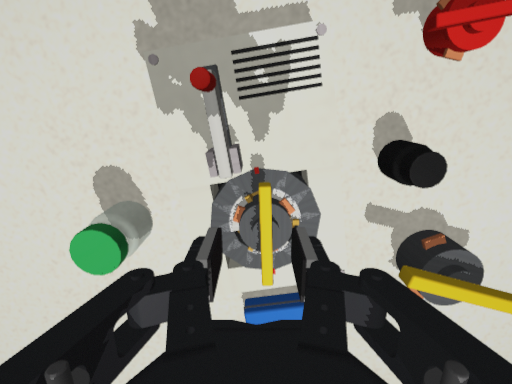

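View pics/s5.png

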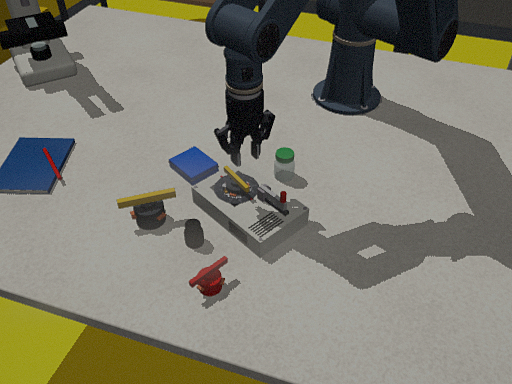

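Run:
```python
from h import *
c=manip.get_calibration("wrist"); im=cv2.imread("pics/w5.png")
a=cv2.resize(im[160:310,190:340],None,fx=4,fy=4,interpolation=cv2.INTER_CUBIC);cv2.imwrite("pics/w5c.png",a)
p,q=plane(c,264.5,183.5,.086),plane(c,267.5,284,.086)
print(tolamp(p)*1e3,tolamp(q)*1e3,tolamp((p+q)/2)*1e3,np.linalg.norm(p-q)); d=tolamp(p)-tolamp(q);print(np.degrees(np.arctan2(d[1],d[0])))
for u,v in[(257,170.5),(273,270)]: print("mark",tolamp(plane(c,u,v,.05))*1e3)
```

```text
[48.61420818 -5.56004805 86.        ] [-43.13003949   5.61054795  86.        ] [2.74208434e+00 2.52499505e-02 8.60000000e+01] 0.09242180043340767
-6.942048721660756
mark [51.87594608 -0.14099108 50.        ]
mark [-53.52892837   0.06442313  50.        ]
```

View pics/w5c.png

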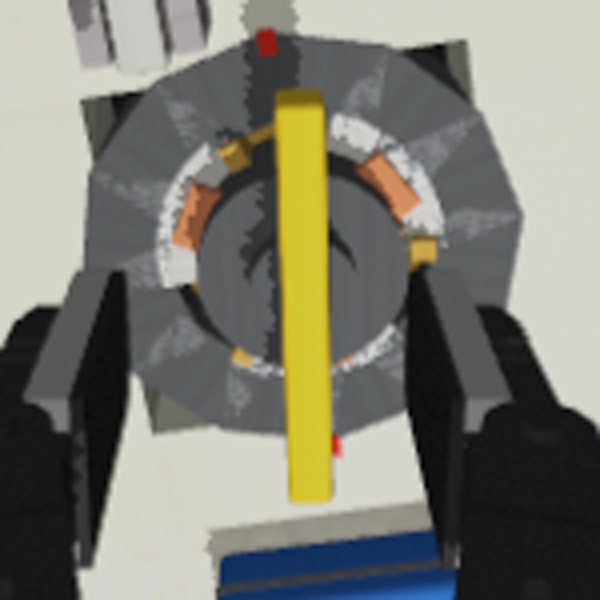

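{"api": "apply_moves", "payload": {
  "motion": [
    [30,0.6,0,0.2,-0.1],
    [30,1.02,0,0.27,-0.2],
    [30,1.02,1.0,0.27,-0.2],
    [30,1.02,1.9,0.27,-0.2],
    [30,1.02,2.3,0.27,-0.2],
    [30,1.02,2.43,0.27,-0.2],
    [30,1.02,2.43,0.27,-0.2]
  ]
}}

```text
t: 8.45
tcp_pos: [0.5607, -0.1528, 0.042]
tool_rot: [0.324, -0.628, 0.629, -0.324]
force: [0.2, -0.5, 0.3]
finger_gap: 0.349
```

Run:
```python
from h import *
im,c=shot("wrist","w6.png"); im2,c2=shot("scene","s6.png")
need(lamp(0,0,.040),-97)
a=cv2.resize(im2[120:220,180:300],None,fx=5,fy=5,interpolation=cv2.INTER_CUBIC)
b=cv2.resize(im[170:320,190:340],None,fx=3.34,fy=3.34)[:500]
h=min(len(a),len(b));cv2.imwrite("pics/c6.png",cv2.cvtColor(np.hstack([a[:h],b[:h]])[:, :1100],cv2.COLOR_RGB2BGR))
im=cv2.imread("pics/c6.png");cv2.imwrite("pics/c6.png",cv2.resize(im,None,fx=.72,fy=.72))
```

```text
t 8.55 tcp lamp [-0.7 -1.2 42.5] F [-0.9 -1.5 -0.1] gap 29.8 q6 0.16 zyaw(lamp) -97.1 tooly [ 0.002 -0.001 -1.   ]
shift units [-0.018  0.084 -0.044]
twist units -0.01
```

View pics/c6.png

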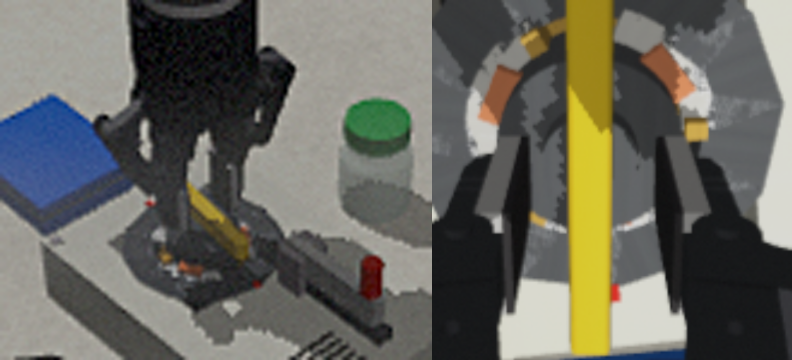

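{"api": "apply_moves", "payload": {
  "motion": [
    [13,-0.02,0.08,-0.04,0],
    [13,-0.02,0.08,-0.04,0],
    [13,-0.02,0.08,-0.04,-0.5],
    [13,-0.02,0.08,-0.04,-1.1],
    [13,-0.02,0.08,-0.04,-1.7],
    [13,-0.02,0.08,-0.04,-2.3],
    [13,-0.02,0.08,-0.04,-2.9],
    [13,-0.02,0.08,-0.04,-3.5],
    [13,-0.02,0.08,-0.04,-4.1],
    [13,-0.02,0.08,-0.04,-4.5],
    [13,-0.02,0.08,-0.04,-4.5]
  ],
  "squeeze": 20
}}

```text
t: 9.93
tcp_pos: [0.5605, -0.1523, 0.0402]
tool_rot: [-0.539, 0.456, -0.458, 0.54]
force: [0.1, -0.0, 5.9]
finger_gap: 0.154
```

```bash
cat >> h.py <<'E'
def look(tag,box=(120,220,180,300)):
    im,c=shot("wrist",f"w{tag}.png"); im2,c2=shot("scene",f"s{tag}.png")
    y0,y1,x0,x1=box
    a=cv2.resize(im2[y0:y1,x0:x1],(432,360),interpolation=cv2.INTER_CUBIC)
    b=cv2.resize(im[170:320,180:330],(360,360),interpolation=cv2.INTER_CUBIC)
    cv2.imwrite(f"pics/c{tag}.png",cv2.cvtColor(np.hstack([a,b]),cv2.COLOR_RGB2BGR))
    return im,c,im2,c2
E
python3 - <<'E'
from h import *
look(7)
need(lamp(0,0,.040),-45); print(manip.sense()["ft_torque"])
E
```

```text
t 10.025 tcp lamp [-0.1 -0.4 40.2] F [-0.2  0.2  6.1] gap 12.9 q6 -0.62 zyaw(lamp) -52.2 tooly [ 0.002 -0.001 -1.   ]
shift units [-0.01   0.008 -0.009]
twist units -0.72
[-0.00153292  0.03169421  0.0058618 ]
```

View pics/c7.png

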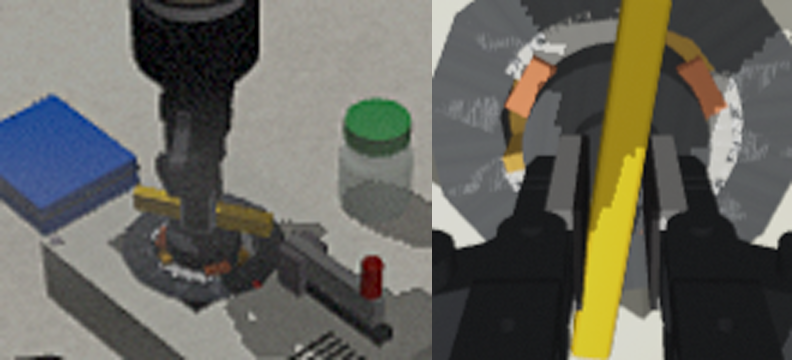

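{"api": "apply_moves", "payload": {
  "motion": [
    [13,0,-0.08,0,0],
    [13,0,-0.08,0,-0.6],
    [13,0,-0.08,0,-1.2],
    [13,0,-0.08,0,-1.7],
    [13,0,-0.08,0,-2.1],
    [13,0,-0.08,0,-2.3],
    [13,0,-0.08,0,-2.3]
  ]
}}

```text
t: 10.9
tcp_pos: [0.5595, -0.1517, 0.0415]
tool_rot: [-0.62, 0.34, -0.34, 0.62]
force: [0.7, 0.5, 0.1]
finger_gap: 0.152
```

Run:
```python
from h import *
look(8)
need(lamp(0,0,.040),-45); print(manip.sense()["ft_torque"])
```

```text
t 11.0 tcp lamp [-0.1  0.7 41.5] F [0.5 0.1 0.5] gap 12.9 q6 -1.02 zyaw(lamp) -29.2 tooly [-0.  0. -1.]
shift units [0.02  0.051 0.015]
twist units 1.58
[ 0.02325052 -0.15031699 -0.03929244]
```

View pics/c8.png

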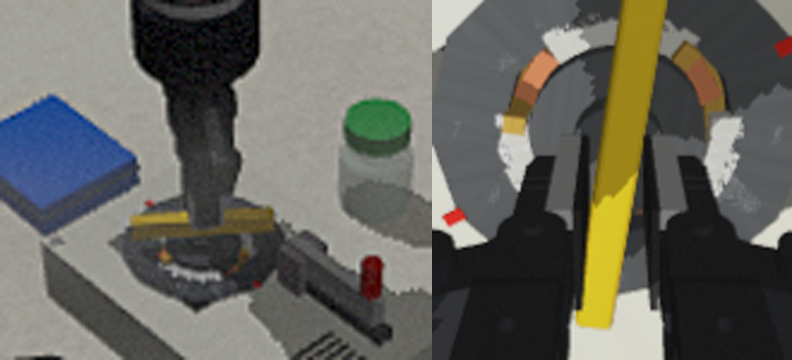

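```bash
cat >> h.py <<'E'
def tri(c,u1,c2,u2):
    o1,d1=ray(c,*u1);o2,d2=ray(c2,*u2)
    t=np.linalg.lstsq(np.stack([d1,-d2],1),o2-o1,rcond=None)[0]
    p,q=o1+d1*t[0],o2+d2*t[1];return (p+q)/2,np.linalg.norm(p-q)
def crops(tag,w,s):
    a=cv2.imread(f"pics/w{tag}.png");b=cv2.imread(f"pics/s{tag}.png")
    f=lambda im,r:cv2.resize(im[r[1]:r[1]+50,r[0]:r[0]+50],(400,400),interpolation=cv2.INTER_CUBIC)
    cv2.imwrite(f"pics/d{tag}.png",np.hstack([f(a,w),f(b,s)]))
E
python3 - <<'E'
from h import *
crops(8,(225,270),(210,160))
E
```

```text
(no output)
```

View pics/d8.png

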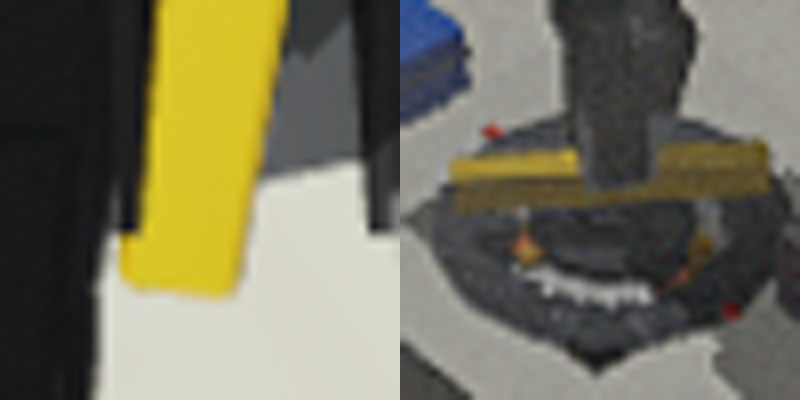

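Run:
```python
from h import *
c=manip.get_calibration("wrist");c2=manip.get_calibration("scene")
p,e=tri(c,(247.3,306),c2,(216.3,181)); print(tolamp(p)*1e3,e)
for z in(.0755,.086):
  print(tolamp(plane(c,247.3,306,z))*1e3, tolamp(plane(c2,216.3,181,z))*1e3)
  print(proj(c2,lamp(.046*np.cos(np.radians(232)),.046*np.sin(np.radians(232)),z)))
```

```text
[-26.43831114 -35.91371239  75.93857513] 0.00014106779491822048
[-26.7065948  -36.27167952  75.5       ] [-26.74818993 -35.62341691  75.5       ]
(np.float64(215.65397411718322), np.float64(180.78885591240007))
[-22.03451045 -28.80860347  86.        ] [-17.14674873 -42.74332281  86.        ]
(np.float64(215.39917717634646), np.float64(177.33918832638724))
```

{"api": "apply_moves", "payload": {
  "motion": [
    [20,0.02,0,0.01,0.7],
    [20,0.02,0.15,0.01,0.7],
    [20,0.02,0.29,0.01,0.7],
    [12,0.02,0.29,0.01,0.7],
    [12,0.02,0.29,0.01,1.2],
    [12,0.02,0.3,0.01,1.8],
    [12,0.02,0.32,0.01,2.4],
    [12,0.02,0.33,0.01,3.0],
    [12,0.02,0.35,0.01,3.6],
    [12,0.02,0.36,0.01,4.2],
    [12,0.02,0.37,0.01,4.8],
    [12,0.02,0.37,0.01,5.0]
  ]
}}

```text
t: 12.5
tcp_pos: [0.56, -0.1521, 0.0303]
tool_rot: [-0.418, 0.57, -0.57, 0.418]
force: [-0.3, 0.6, -1.0]
finger_gap: 0.141
```

Run:
```python
from h import *
look(9)
need(lamp(0,0,.029),-90); print(manip.sense()["ft_torque"])
```

```text
t 12.6 tcp lamp [-0.2  0.1 30.4] F [-0.2 -0.1 -1.5] gap 11.8 q6 -0.15 zyaw(lamp) -79.1 tooly [-0.  0. -1.]
shift units [-0.004  0.047  0.006]
twist units 1.09
[ 0.01303375 -0.03147094 -0.00954415]
```

View pics/c9.png

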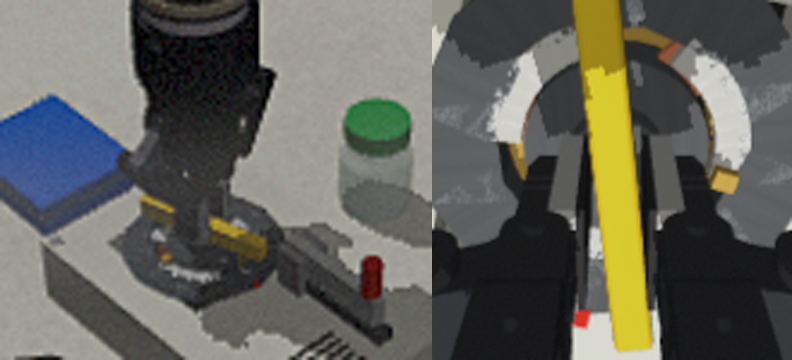

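{"api": "apply_moves", "payload": {
  "motion": [
    [12,0,0.02,0,0.5],
    [12,0,0.04,0,1.0],
    [12,0,0.05,0,1.4],
    [12,0,0.05,0,1.7],
    [12,0,0.05,0,1.9],
    [12,0,0.05,0,1.9]
  ]
}}

```text
t: 13.35
tcp_pos: [0.5606, -0.1521, 0.0293]
tool_rot: [0.319, -0.631, 0.631, -0.319]
force: [0.6, 1.8, 1.2]
finger_gap: 0.142
```

Run:
```python
from h import *
look(10)
need(lamp(0,0,.029),-90); print(manip.sense()["ft_torque"])
```

```text
t 13.45 tcp lamp [ 0.1 -0.4 29.3] F [2.5 1.2 0.9] gap 12.2 q6 0.18 zyaw(lamp) -98.1 tooly [ 0.001 -0.    -1.   ]
shift units [ 0.005  0.009 -0.013]
twist units -0.81
[ 0.24846314 -0.23114363  0.36550567]
```

View pics/c10.png

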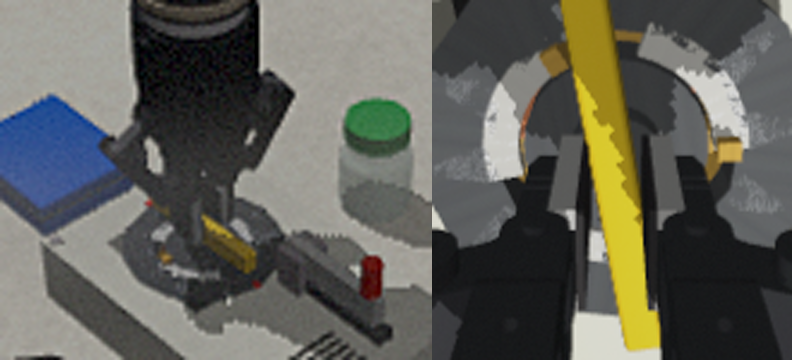

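{"api": "apply_moves", "payload": {
  "motion": [
    [12,0,0,0,0.2],
    [12,0,0,0,0.3],
    [12,0,0,0,0.3]
  ]
}}

```text
t: 13.82
tcp_pos: [0.5606, -0.1521, 0.0293]
tool_rot: [0.302, -0.639, 0.64, -0.302]
force: [2.3, 3.0, 3.2]
finger_gap: 0.136
```

Run:
```python
from h import *
need(lamp(0,0,.029),-90); print(manip.sense()["ft_torque"])
```

```text
t 13.825 tcp lamp [ 0.1 -0.4 29.3] F [2.3 3.  3.2] gap 11.6 q6 0.23 zyaw(lamp) -101.1 tooly [ 0.001 -0.    -1.   ]
shift units [ 0.006  0.009 -0.012]
twist units -1.11
[ 0.43051823 -0.39704228  0.71150928]
```

{"api": "apply_moves", "payload": {
  "motion": [
    [16,0,0,0,-0.6],
    [24,0,0,0,-1.1],
    [34,0,0,0,-1.1],
    [40,0,0,0,-1.1],
    [40,0,-1.0,0,-1.1],
    [40,0,-2.2,0,-1.1],
    [40,0,-2.8,0,-1.1],
    [40,0,-2.8,0,-1.1]
  ]
}}

```text
t: 14.82
tcp_pos: [0.561, -0.1527, 0.1144]
tool_rot: [0.361, -0.607, 0.609, -0.362]
force: [-0.2, -0.2, -0.2]
finger_gap: 0.475
```

Run:
```python
from h import *
im,c,im2,c2=look(11)
need(lamp(.128,.0238,.048),-90)
crops(11,(235,150),(215,155))
```

```text
t 14.925 tcp lamp [ -0.3   0.6 112.4] F [ 0.1 -0.5  0.1] gap 39.7 q6 0.04 zyaw(lamp) -90.2 tooly [-0.001  0.001 -1.   ]
shift units [-4.274  2.148 -0.784]
twist units -0.02
```

View pics/w11.png

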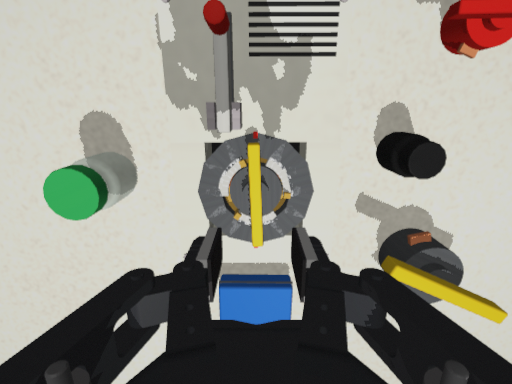

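View pics/c11.png

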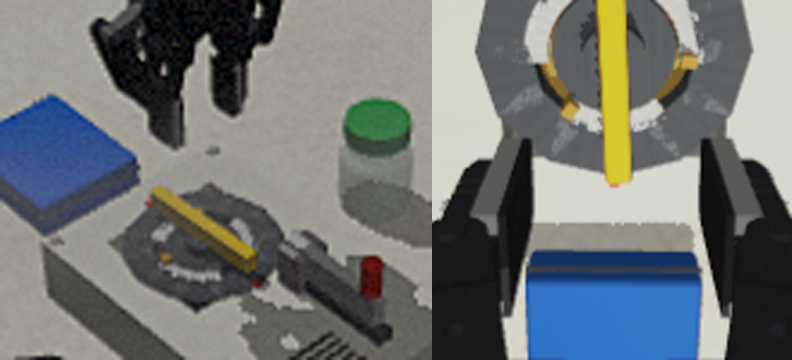

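Run:
```python
from h import *
c=manip.get_calibration("wrist");c2=manip.get_calibration("scene")
im=cv2.cvtColor(cv2.imread("pics/w11.png"),cv2.COLOR_BGR2RGB)
b=max([x for x in blobs(im,'y',200) if 235<x[0][0]<275],key=lambda x:x[1][4])
P=b[2]; pts=[]
for r in range(146,240,6):
    u=P[P[:,1]==r][:,0]; pts.append(plane(c,u.mean(),r,.0715))
L=np.array([tolamp(p) for p in pts])*1e3
k=np.polyfit(L[:,0],L[:,1],1);print("angle",np.degrees(np.arctan(k[0])),"y0",k[1], P[:,1].min(),P[:,1].max())
for z in (.0715,.0755): print(z,tolamp(plane(c,258,P[:,1].max()+.5,z))*1e3)
x=cv2.resize(cv2.imread("pics/s11.png")[160:200,215:265],None,fx=12,fy=12,interpolation=cv2.INTER_CUBIC);cv2.imwrite("pics/x11.png",x)
for a in(.046,-.046):
  for y in (.005,-.005): print([tuple(np.round((np.array(proj(c2,lamp(a,y,z)))-[215,160])*12)) for z in(.0715,.0755)])
```

```text
angle 2.366688733814235 y0 2.0361527406209783 143 246
0.0715 [-44.3775215   -0.22592208  71.5       ]
0.0755 [-42.19441149  -0.21720843  75.5       ]
[(np.float64(429.0), np.float64(359.0)), (np.float64(428.0), np.float64(343.0))]
[(np.float64(389.0), np.float64(383.0)), (np.float64(389.0), np.float64(368.0))]
[(np.float64(115.0), np.float64(127.0)), (np.float64(114.0), np.float64(111.0))]
[(np.float64(76.0), np.float64(149.0)), (np.float64(75.0), np.float64(134.0))]
```

View pics/x11.png

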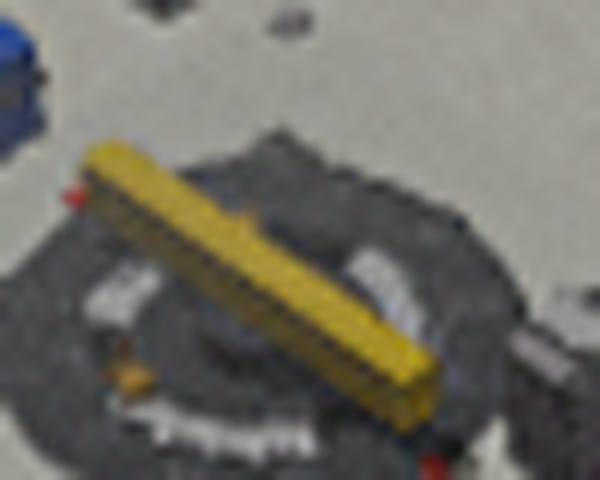

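Run:
```python
from h import *
im,c=shot("wrist","w12.png")
b=max([x for x in blobs(im,'y',200) if 235<x[0][0]<275],key=lambda x:x[1][4])
P=b[2]; pts=[]
for r in range(P[:,1].min()+8,P[:,1].max()-6,6):
    u=P[P[:,1]==r][:,0]; pts.append(plane(c,u.mean(),r,.0715))
L=np.array([tolamp(p) for p in pts])*1e3
k=np.polyfit(L[:,0],L[:,1],1);print("angle",np.degrees(np.arctan(k[0])),"y0",k[1], P[:,1].min(),P[:,1].max())
for x in blobs(im,'r',3):
    if 240<x[0][0]<275: print("mark",x[0],x[1],(tolamp(plane(c,*x[0],.05))*1e3).round(1))
cv2.imwrite("pics/w12c.png",cv2.cvtColor(cv2.resize(im[120:260,180:330],None,fx=4,fy=4,interpolation=cv2.INTER_CUBIC),cv2.COLOR_RGB2BGR))
```

```text
angle 2.628057999509824 y0 0.25931413507044976 143 247
mark [257.4 135.1] [256 132   4   7  27] [52.  0. 50.]
```

View pics/w12c.png

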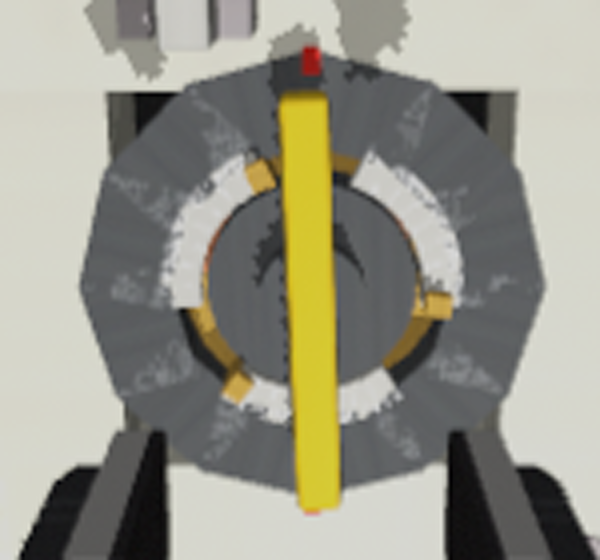

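{"api": "apply_moves", "payload": {
  "motion": [
    [30,0,1.2,0,-0.2],
    [30,0,2.3,0,-0.2],
    [30,0,2.72,0,-0.2],
    [20,0,2.72,0,-0.2],
    [8,0,2.72,0,-0.2],
    [5,0,2.72,0,-0.2],
    [5,0,2.72,0,-0.1],
    [5,0,2.72,0,0],
    [5,0,2.72,0,0.1],
    [5,0,2.72,0,0.1]
  ],
  "squeeze": 40
}}

```text
t: 16.23
tcp_pos: [0.5605, -0.1523, 0.0319]
tool_rot: [0.357, -0.61, 0.611, -0.357]
force: [0.3, -0.5, 0.9]
finger_gap: 0.1
```

Run:
```python
from h import *
need(lamp(0,0,.029),-90); print(manip.sense()["ft_torque"])
```

```text
t 16.225 tcp lamp [-0.1 -0.4 31.9] F [ 0.3 -0.5  0.9] gap 8.5 q6 0.06 zyaw(lamp) -91.1 tooly [ 0.001 -0.001 -1.   ]
shift units [-0.004  0.096 -0.014]
twist units -0.11
[ 0.03841418 -0.10972702  0.46741135]
```

{"api": "apply_moves", "payload": {
  "motion": [
    [5,0,0,0,0.1],
    [5,0,0,0,0.2],
    [5,0,0,0,0.2]
  ]
}}

```text
t: 16.6
tcp_pos: [0.5605, -0.1523, 0.0318]
tool_rot: [0.346, -0.616, 0.617, -0.346]
force: [0.2, 0.6, 4.2]
finger_gap: 0.098
```

Run:
```python
from h import *
im,c=shot("wrist","w13.png")
need(lamp(0,0,.029),-90); print(manip.sense()["ft_torque"])
cv2.imwrite("pics/w13c.png",cv2.cvtColor(cv2.resize(im[100:250,180:330],None,fx=4,fy=4,interpolation=cv2.INTER_CUBIC),cv2.COLOR_RGB2BGR))
```

```text
t 16.65 tcp lamp [-0.1 -0.4 31.8] F [ 0.5 -0.3  3.7] gap 8.6 q6 0.09 zyaw(lamp) -93.1 tooly [ 0.001 -0.001 -1.   ]
shift units [-0.004  0.094 -0.014]
twist units -0.31
[ 0.08648581 -0.03806143  0.74313134]
```

View pics/w13c.png

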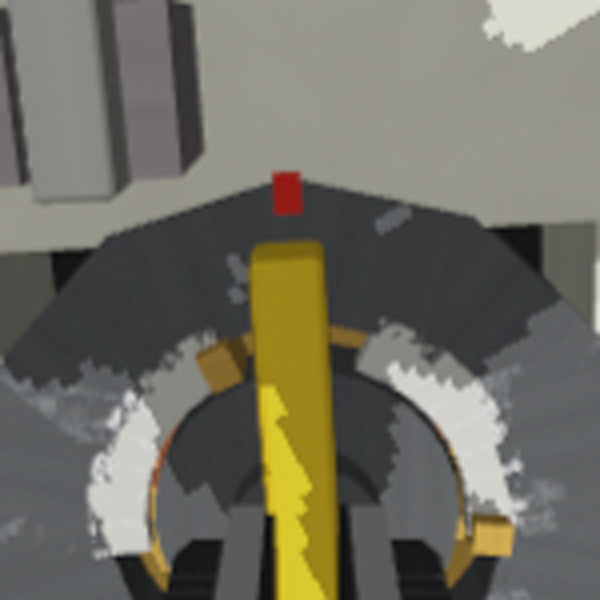

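```bash
cat >> h.py <<'E'
def bar(im,c,z=.0715,r0=None,r1=None):
    g=cv2.cvtColor(im,cv2.COLOR_RGB2HSV); m=((g[...,0]>18)&(g[...,0]<33)&(g[...,1]>150)&(g[...,2]>40)).astype(np.uint8)
    n,l,s,ce=cv2.connectedComponentsWithStats(m)
    i=max([i for i in range(1,n) if 225<ce[i][0]<285],key=lambda i:s[i][4])
    P=np.argwhere(l==i)[:,::-1]; pts=[]
    for r in range(r0 or P[:,1].min()+8,r1 or P[:,1].max()-6,4):
        u=P[P[:,1]==r][:,0]; pts.append(tolamp(plane(c,(u.min()+u.max())/2,r,z))*1e3)
    L=np.array(pts);k=np.polyfit(L[:,0],L[:,1],1)
    print("bar angle",np.degrees(np.arctan(k[0])).round(2),"y0",k[1].round(2),"rows",P[:,1].min(),P[:,1].max(),"x",L[[0,-1],0].round(0))
    for x in blobs(im,'r',3):
        if 220<x[0][0]<285: print("mark",x[0],(tolamp(plane(c,*x[0],.05))*1e3).round(1))
E
python3 - <<'E'
from h import *
im=cv2.cvtColor(cv2.imread("pics/w13.png"),cv2.COLOR_BGR2RGB)
bar(im,manip.get_calibration("wrist"),r0=168,r1=230)
im=cv2.cvtColor(cv2.imread("pics/w12.png"),cv2.COLOR_BGR2RGB)
E
```

```text
bar angle 1.12 y0 0.02 rows 160 311 x [45. 11.]
mark [251.4 148.1] [52.3 -0.  50. ]
```

{"api": "apply_moves", "payload": {
  "motion": [
    [5,0,0,0,0.1],
    [5,0,0,0,0.2],
    [5,0,0,0,0.2]
  ],
  "squeeze": 60
}}

```text
t: 17.02
tcp_pos: [0.5605, -0.1523, 0.0317]
tool_rot: [0.335, -0.622, 0.623, -0.335]
force: [0.1, 1.1, 5.4]
finger_gap: 0.092
```

Run:
```python
from h import *
im,c=shot("wrist","w14.png")
need(lamp(0,0,.029),-90); print(manip.sense()["ft_torque"])
bar(im,c,r0=168,r1=230)
```

```text
t 17.075 tcp lamp [-0.1 -0.4 31.7] F [1.  0.8 5.4] gap 8.1 q6 0.13 zyaw(lamp) -95.1 tooly [ 0.001 -0.001 -1.   ]
shift units [-0.003  0.092 -0.014]
twist units -0.51
[ 0.17683472 -0.09859732  1.06290144]
bar angle 0.55 y0 0.06 rows 160 311 x [45. 11.]
mark [248.2 148.5] [52.2  0.1 50. ]
```

{"api": "apply_moves", "payload": {
  "motion": [
    [40,0,0,0,0],
    [40,0,0,0,0],
    [40,0,0,0,0],
    [40,0,0,0,-0.5],
    [40,0,-1.2,0,-0.5],
    [40,0,-2.4,0,-0.5],
    [40,0,-2.8,0,-0.5],
    [40,0,-2.8,0,-0.5]
  ]
}}

```text
t: 18.08
tcp_pos: [0.5603, -0.1522, 0.1158]
tool_rot: [0.361, -0.607, 0.608, -0.362]
force: [-1.3, 0.0, -1.0]
finger_gap: 0.469
```

Run:
```python
from h import *
manip.snapshot("top")
im,c=shot("wrist","w15.png")
bar(im,manip.get_calibration("wrist"))
need(lamp(.128,.0238,.048),-90)
cv2.imwrite("pics/w15c.png",cv2.cvtColor(cv2.resize(im[120:260,180:330],None,fx=4,fy=4,interpolation=cv2.INTER_CUBIC),cv2.COLOR_RGB2BGR))
```

```text
bar angle 2.4 y0 0.74 rows 142 245 x [ 42. -37.]
mark [257.4 135. ] [51.9  0.5 50. ]
t 18.175 tcp lamp [ -0.2   1.1 114.2] F [0.2 0.6 0.1] gap 40.0 q6 0.04 zyaw(lamp) -90.2 tooly [-0.002  0.001 -1.   ]
shift units [-4.272  2.209 -0.764]
twist units -0.02
```

View pics/w15c.png

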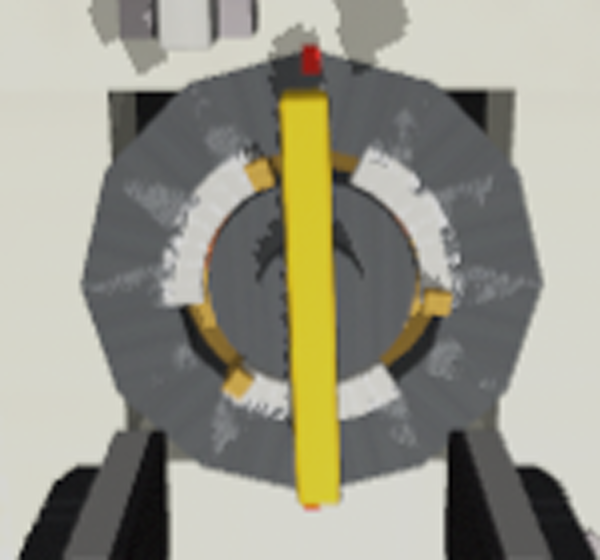

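```bash
cat >> h.py <<'E'
def topbar(f,z):
    im=cv2.cvtColor(cv2.imread(f),cv2.COLOR_BGR2RGB);c=manip.get_calibration("top")
    g=cv2.cvtColor(im,cv2.COLOR_RGB2HSV); m=((g[...,0]>22)&(g[...,0]<33)&(g[...,1]>170)&(g[...,2]>110)).astype(np.uint8)
    n,l,s,ce=cv2.connectedComponentsWithStats(m)
    i=max([i for i in range(1,n) if abs(ce[i][0]-280)<15 and abs(ce[i][1]-230)<15],key=lambda i:s[i][4])
    P=np.argwhere(l==i)[:,::-1]
    L=np.array([tolamp(plane(c,*p,z))[:2] for p in P])*1e3
    w,v=np.linalg.eigh(np.cov(L.T));d=v[:,1];print(f,len(P),ce[i],"angle",np.degrees(np.arctan(d[1]/d[0])),"ctr",L.mean(0),"len",np.sqrt(12*w[1]),"wid",np.sqrt(12*w[0]))
E
python3 - <<'E'
from h import *
topbar("pics/top0.png",.086)
E
```

```text
pics/top0.png 250 [280.928 229.916] angle -7.047614082232428 ctr [ 1.2400745  -0.11300152] len 90.58074842074446 wid 8.24157965137219
```

{"api": "apply_moves", "payload": {
  "motion": [
    [40,-1.8,0,0,0],
    [40,-3.6,0,0,0],
    [40,-5.4,0,0,0],
    [40,-6.8,0,-1,0],
    [40,-6.8,0,-1,0]
  ]
}}

```text
t: 18.8
tcp_pos: [0.6286, 0.0457, 0.1131]
tool_rot: [-0.365, 0.608, -0.605, 0.362]
force: [0.3, 0.2, 0.1]
finger_gap: 0.466
```

Run:
```python
from h import *
shot("top","t16.png"); 
im=cv2.imread("pics/t16.png");cv2.imwrite("pics/t16c.png",cv2.resize(im[190:270,230:330],None,fx=7,fy=7,interpolation=cv2.INTER_CUBIC))
need(lamp(.128,.0238,.048),-90)
topbar("pics/t16.png",.0715)
```

```text
t 18.85 tcp lamp [204.9  31.9 113.4] F [-0.3  0.2  0.8] gap 40.0 q6 0.39 zyaw(lamp) -90.0 tooly [-0.004  0.    -1.   ]
shift units [2.56  2.184 0.274]
twist units 0.0
pics/t16.png 269 [279.68773234 229.75464684] angle 1.9818756477306074 ctr [1.79341704 0.09708491] len 90.50348125850647 wid 9.197960460894539
```

View pics/t16c.png

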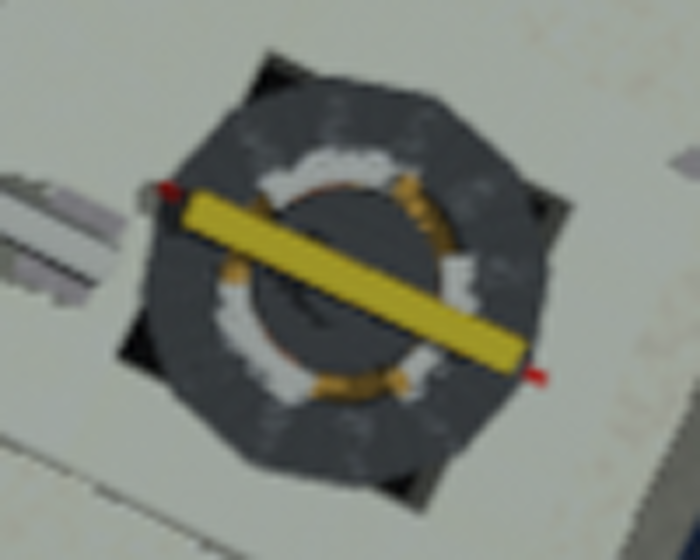

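Run:
```python
from h import *
need(lamp(0.0005,0,.032),-88)
```

```text
t 18.85 tcp lamp [204.9  31.9 113.4] F [-0.3  0.2  0.8] gap 40.0 q6 0.39 zyaw(lamp) -90.0 tooly [-0.004  0.    -1.   ]
shift units [6.809 2.722 1.066]
twist units -0.2
```

{"api": "apply_moves", "payload": {
  "motion": [
    [40,1.8,0,0.3,0],
    [40,3.6,0,0.6,0],
    [35,5.4,0,0.9,-0.1],
    [30,6.8,0,1.03,-0.2],
    [30,6.8,0.9,1.03,-0.2],
    [30,6.8,2.0,1.03,-0.2],
    [30,6.8,2.7,1.03,-0.2],
    [15,6.8,2.7,1.03,-0.2],
    [5,6.8,2.7,1.03,-0.2],
    [5,6.8,2.7,1.03,-0.2],
    [5,6.8,2.7,1.03,-0.2]
  ],
  "squeeze": 60
}}

```text
t: 20.23
tcp_pos: [0.5604, -0.1529, 0.0347]
tool_rot: [0.373, -0.601, 0.601, -0.372]
force: [-1.9, -2.3, -3.3]
finger_gap: 0.089
```

Run:
```python
from h import *
need(lamp(0.0005,0,.032),-88);print(manip.sense()["ft_torque"])
im,c=shot("wrist","w17.png"); bar(im,c,r0=168,r1=230)
```

```text
t 20.225 tcp lamp [-0.7 -0.6 34.7] F [-1.9 -2.3 -3.3] gap 7.6 q6 0.0 zyaw(lamp) -88.1 tooly [-0.001 -0.001 -1.   ]
shift units [-0.04   0.09  -0.018]
twist units -0.01
[-0.41694709  0.41848518  0.05904282]
bar angle 3.09 y0 -0.23 rows 158 308 x [44.  9.]
mark [259.  146.5] [52.2 -0.1 50. ]
```

{"api": "apply_moves", "payload": {
  "motion": [
    [5,0,0,0,0.1],
    [5,0,0,0,0.2],
    [5,0,0,0,0.3],
    [5,0,0,0,0.45],
    [5,0,0,0,0.6],
    [5,0,0,0,0.75],
    [5,0,0,0,0.75]
  ],
  "squeeze": 80
}}

```text
t: 21.15
tcp_pos: [0.5604, -0.1528, 0.0346]
tool_rot: [0.334, -0.623, 0.624, -0.333]
force: [-4.3, -3.3, -0.4]
finger_gap: 0.075
```

Run:
```python
from h import *
need(lamp(0.0005,0,.032),-88);print(manip.sense()["ft_torque"])
im,c=shot("wrist","w18.png"); bar(im,c,r0=168,r1=230)
```

```text
t 21.15 tcp lamp [-0.6 -0.6 34.6] F [-4.3 -3.3 -0.4] gap 6.4 q6 0.13 zyaw(lamp) -95.4 tooly [-0.001 -0.001 -1.   ]
shift units [-0.035  0.087 -0.023]
twist units -0.74
[-0.56920361  0.82028533  1.00109541]
bar angle 1.63 y0 -0.44 rows 157 308 x [44.  9.]
mark [247.5 147. ] [52.3  0.  50. ]
```

Now unwind to zero torque while still gripped, to see whether it springs back.

{"api": "apply_moves", "payload": {
  "motion": [
    [5,0,0,0,-0.2],
    [5,0,0,0,-0.4],
    [5,0,0,0,-0.55],
    [5,0,0,0,-0.55]
  ],
  "squeeze": 80
}}

```text
t: 21.7
tcp_pos: [0.5605, -0.1528, 0.0346]
tool_rot: [-0.362, 0.608, -0.607, 0.362]
force: [-4.1, -4.0, -1.1]
finger_gap: 0.074
```

Run:
```python
from h import *
need(lamp(0.0005,0,.032),-88);print(manip.sense()["ft_torque"])
im,c=shot("wrist","w19.png"); bar(im,c,r0=168,r1=230)
```

```text
t 21.7 tcp lamp [-0.6 -0.6 34.6] F [-4.1 -4.  -1.1] gap 6.4 q6 0.04 zyaw(lamp) -90.1 tooly [-0.001 -0.    -1.   ]
shift units [-0.036  0.085 -0.02 ]
twist units -0.21
[-0.63289588  0.80512532  0.31868184]
bar angle 2.41 y0 -0.41 rows 158 308 x [44. 10.]
mark [255.9 146.6] [52.3 -0.2 50. ]
```

{"api": "apply_moves", "payload": {
  "motion": [
    [5,0,0,0,0.2],
    [40,0,0,0,0.2],
    [40,0,0,0,0],
    [40,0,0,0,0],
    [40,0,-1.2,0,0],
    [40,0,-2.4,0,0],
    [40,0,-2.7,0,0],
    [40,0,-2.7,0,0],
    [40,0,-2.7,0,0]
  ],
  "squeeze": 30
}}

```text
t: 22.88
tcp_pos: [0.56, -0.1521, 0.1141]
tool_rot: [-0.362, 0.608, -0.607, 0.361]
force: [-0.7, -0.3, 0.5]
finger_gap: 0.467
```

Run:
```python
from h import *
im,c=shot("wrist","w20.png"); bar(im,manip.get_calibration("wrist"))
need(lamp(.128,.0238,.048),-90)
```

```text
bar angle 2.47 y0 0.28 rows 143 246 x [ 41. -38.]
mark [256.9 134.9] [52.1  0.1 50. ]
t 22.925 tcp lamp [ -0.2   0.2 114. ] F [ 0.3 -0.  -0.1] gap 40.3 q6 0.04 zyaw(lamp) -90.2 tooly [-0.002  0.001 -1.   ]
shift units [-4.27   2.202 -0.792]
twist units -0.02
```

{"api": "apply_moves", "payload": {
  "motion": [
    [40,-1.5,0,-0.3,0],
    [40,-3.0,0,-0.6,0],
    [40,-4.27,0,-0.79,0],
    [35,-4.27,0.3,-0.79,0],
    [30,-4.27,0.8,-0.79,0],
    [30,-4.27,1.6,-0.79,0],
    [30,-4.27,2.15,-0.79,0],
    [30,-4.27,2.15,-0.79,0],
    [15,-4.27,2.15,-0.79,0],
    [5,-4.27,2.15,-0.79,0],
    [5,-4.27,2.15,-0.79,0],
    [5,-4.27,2.15,-0.79,0]
  ],
  "squeeze": 50
}}

```text
t: 24.42
tcp_pos: [0.5999, -0.0286, 0.051]
tool_rot: [-0.363, 0.608, -0.607, 0.361]
force: [-5.5, -0.9, -0.3]
finger_gap: 0.14
```

Run:
```python
from h import *
need(lamp(.100,.0238,.048),-90)
```

```text
t 24.425 tcp lamp [127.5  23.6  51. ] F [-5.5 -0.9 -0.3] gap 11.9 q6 0.26 zyaw(lamp) -90.1 tooly [-0.002  0.    -1.   ]
shift units [ 0.916  0.101 -0.005]
twist units -0.01
```

Gripped (11.9 mm reading as before). Push in.

{"api": "apply_moves", "payload": {
  "motion": [
    [5,0.15,0,0,0],
    [5,0.3,0,0,0],
    [5,0.5,0,0,0],
    [5,0.7,0,0,0],
    [5,0.85,0,0,0],
    [5,0.95,0,0,0],
    [5,1.0,0,0,0],
    [5,1.05,0,0,0],
    [5,1.05,0,0,0]
  ]
}}

```text
t: 25.55
tcp_pos: [0.5866, -0.0533, 0.0511]
tool_rot: [-0.36, 0.609, -0.607, 0.363]
force: [-1.0, 9.3, -1.0]
finger_gap: 0.143
```

Run:
```python
from h import *
need(lamp(.100,.0238,.048),-90)
F=manip.sense()["force"];print("along lamp x",F[0]*np.cos(YAW)+F[1]*np.sin(YAW))
```

```text
t 25.55 tcp lamp [99.5 23.5 51.1] F [-1.   9.3 -1. ] gap 12.2 q6 0.21 zyaw(lamp) -90.2 tooly [ 0.002  0.005 -1.   ]
shift units [-0.017  0.102 -0.009]
twist units -0.02
along lamp x 7.738787100794781
```

{"api": "apply_moves", "payload": {
  "motion": [
    [5,0.05,0,0,0],
    [5,0.1,0,0,0],
    [5,0.1,0,0,0]
  ]
}}

```text
t: 25.92
tcp_pos: [0.5867, -0.0533, 0.0511]
tool_rot: [-0.358, 0.61, -0.606, 0.364]
force: [3.2, 17.6, -0.6]
finger_gap: 0.141
```

Run:
```python
from h import *
need(lamp(.100,.0238,.048),-90)
F=manip.sense()["force"];print("along lamp x",F[0]*np.cos(YAW)+F[1]*np.sin(YAW))
```

```text
t 25.925 tcp lamp [99.5 23.5 51.1] F [ 3.2 17.6 -0.6] gap 12.1 q6 0.21 zyaw(lamp) -90.3 tooly [ 0.005  0.008 -1.   ]
shift units [-0.016  0.104 -0.011]
twist units -0.03
along lamp x 17.02248197513936
```

{"api": "apply_moves", "payload": {
  "motion": [
    [30,0,0,0,0],
    [40,0,0,0,0],
    [40,0,0,0,0],
    [40,-0.1,0,0,0],
    [40,-0.1,-1.0,0,0],
    [40,-0.1,-2.2,0,0],
    [40,-1.5,-3.2,0,0],
    [40,-3.0,-3.5,0,0],
    [40,-3.3,-3.5,0,0],
    [40,-3.3,-3.5,0,0],
    [40,-3.3,-3.5,0,0]
  ]
}}

```text
t: 27.3
tcp_pos: [0.6307, 0.0271, 0.155]
tool_rot: [-0.362, 0.608, -0.607, 0.361]
force: [-0.6, -0.3, -0.2]
finger_gap: 0.471
```

Run:
```python
from h import *
im,c=shot("top","t21.png"); im2,c2=shot("scene","s21.png")
need(lamp(.100,.0238,.048),-90)
topbar("pics/t21.png",.0715)
for ce,s,p in blobs(im,'g'): print('g',ce,s)
for ce,s,p in blobs(im,'b'): print('b',ce,s)
for ce,s,p in blobs(im2,'g'): print('g',ce,s)
for ce,s,p in blobs(im2,'b'): print('b',ce,s)
for ce,s,p in blobs(im2,'r'): print('r',ce,s)
print(proj(c2,lamp(.1,.024,.096)))
cv2.imwrite("pics/s21c.png",cv2.cvtColor(cv2.resize(im2[130:270,160:320],None,fx=4,fy=4,interpolation=cv2.INTER_CUBIC),cv2.COLOR_RGB2BGR))
```

```text
t 27.4 tcp lamp [191.1  22.5 155.3] F [0.3 1.  0. ] gap 39.7 q6 0.36 zyaw(lamp) -90.2 tooly [-0.002 -0.    -1.   ]
shift units [ 3.034  3.578 -0.026]
twist units -0.02
pics/t21.png 270 [279.48518519 229.66666667] angle 2.0894285591634043 ctr [2.18161172 0.11910939] len 90.94960591787779 wid 9.197291559899115
g [238.4 308. ] [226 295  26  27 564]
b [506.1 172.2] [497 160  15  28 260]
b [510.3 197.7] [509 195   3   7  10]
b [357.9 270.9] [ 326  240   65   63 2363]
g [278.2 152.9] [276 148   5  10  31]
b [238.9  10.2] [238   7   2   8   9]
b [49.5 14.5] [46 12  7  6 11]
b [262.9  19.6] [262  17   2   7   8]
b [442.6  49. ] [435  46  17   6  20]
b [ 32.3 162.1] [   0  138   75   52 2370]
b [191.5 157.4] [169 147  48  20 474]
r [ 51.5 162.9] [ 43 148  18  31 133]
r [274.  189.9] [272 185   5  11  49]
r [204.5 271.2] [189 256  38  28 143]
r [211.7 285.7] [201 270  21  26 286]
(np.float64(273.59993925927773), np.float64(189.92980636792254))
```

View pics/s21c.png

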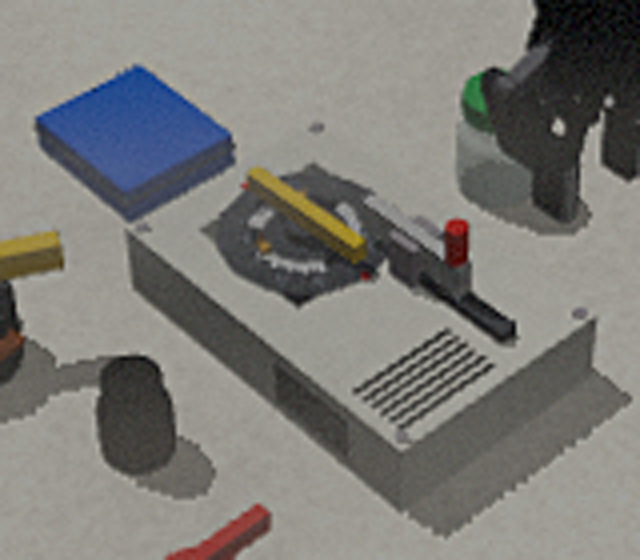

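View pics/t21.png

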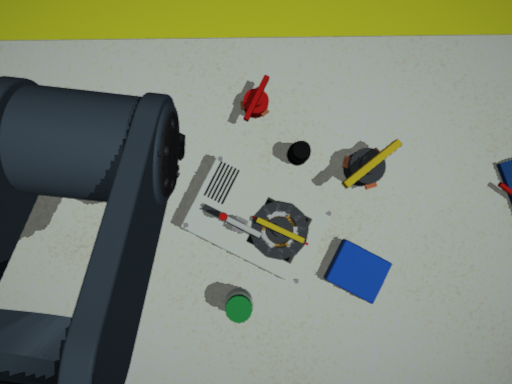

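```bash
python3 -c "
from station import manip
print(manip.sign_off(), manip.sense()['t'])"
```

```text
the job is handed in; nothing more can be done
the job is handed in; nothing more can be done
```

The cap is screwed down to its stop and the bolt is pushed back in, but the wing rests about 2° counter-clockwise of the red marks. I handed in at about 27.4 s of the 51 s allowed, and `sign_off` gave no verdict.

**What I did, in order:**
1. I pulled the bolt out to its stop, where it held against 15 N. The scene camera showed the knob at x ≈ 128 mm.
2. I turned the cap counter-clockwise with loosely closed fingers until it dropped by itself. Measured from two views, the top of the wing came down from 86 to about 76 mm, at about +53°.
3. I screwed it clockwise until it met a stop.
4. I pushed the bolt in 28 mm until it held against 17 N, then let go and raised the arm clear.

**Last checks:**
- **Bolt:** the scene camera shows the knob where it should be with the bolt fully in.
- **Bystanders:** the jar and slide box are at the same pixels as at the start in the top view. The lens can looks unmoved by eye.
- **Contact:** the robot is touching nothing.

**Checks that disagreed:**
- **Wing angle:** the final top view reads about 2.1° and the wrist view after the last release read 2.5°, where home should be 0°. I pushed it against the stop three times, up to about 1 N m. Each time it sprang back to the same place, so I took that as the hard stop.
- **Wing height at home:** I could only tell this to within about 2–3 mm. It fits 64.5 mm.
- **Fingertips:** they sit about 32–37 mm behind the reported TCP. My first grasp closed above the knob without moving anything, and I corrected the rest using the images.

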